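Change over the paint shaker

ROBOT

A 6-joint arm with a two-finger parallel gripper is mounted at the origin on the work surface. World frame = base frame: x ahead of the robot, y to its left, z up, the work surface at z = 0. Lengths are in m, angles in rad, forces in N, time in s.
With the tool pointing down it reaches from about 0.25 to 0.725 m from the base axis. Payload 4 kg.
Tool frame: the origin (TCP) lies midway between the tips of the shut fingers; the grasp point (between the pads) lies 19 mm behind it; z points along the fingers, y is the line along which they close (so a half turn about z gives the same grasp; the last joint's range is limited). The gripper opens to 85 mm and grips with 20 to 120 N. Pads are 22 mm wide; open, the fingers measure 114 mm over their backs; the gripper's body (76 mm by 85 mm) begins 54 mm behind the grasp point. The pads swing forward as they close: fully open they stand 13 mm farther back than shut.
Start: joints at [-1.216, 0.241, 0.005, 1.335, 0, 1.571], TCP at [0.174, -0.469, 0.231] pointing down, gripper open.
Joint ranges: [-2.72, 2.72], [-1.05, 1.87], [-1.09, 1.28], [-1.99, 2.15], [-1.42, 1.44], [-3.14, 3.14]. Speed limits (rad/s): [2.79, 2.79, 3.14, 3.14, 3.14, 3.14].

INTERFACE

Orientations are given as a unit quaternion [x, y, z, w].
In Python, from workcell import bot gives the robot as it stands.
- The arm moves only by the tool move_arm, never from a script. Its argument "motion" is a list of rows, each an object of numbers: "x", "y", "z": the shift along the tool's x, y, z in cm; "yaw": the turn about the tool's z in degrees. A call has 1 to 20 rows; each row is the pose to reach, as a shift and turn from the pose commanded when the call began, along the tool's axes at that moment; what a row does not reach only later rows make up. A row lasts 1/8 s, in which the tool goes at most 62.5 mm and 10.7 degrees, less where a joint would pass 70% of its speed; a pose out of reach is approached as far as the arm can. A call with a gripper value outside its range is refused whole. "gripper" is the opening, from -1 (shut) to 1 (fully open), set as the call begins (left out, the last holds). The fingers move at their own pace and stop on an object; the grip force is fixed at half the most. Time passes only in rows, so rows that repeat a pose let the fingers close. It gives the time, the measured TCP pose, the force, the opening and the grip force at its end, in the units of the state.
- bot.get_obs(): the state, without advancing time (a new reading comes with each control period).
- bot.camera(name): name is "side" or "top"; returns the picture (480x640x3 uint8, blue, green, red); there is no depth.
- bot.camera_model(name): a dict with "K" (3x3 intrinsics, pixels), "dist" ([k1, k2, p1, p2, k3] as OpenCV has them; the pictures are not rectified), "world_from_camera" (4x4, takes a point from camera to world coordinates). Camera axes: x right, y down, z forward; pixel columns grow to the right and rows downward; lengths in m; the calibration is good to about 2 mm. A picture is of the moment at which its call begins. camera_model takes no time and is no camera call.
- bot.job_done(): hands the job in; it is judged then, once.
Trained networks look in the newest picture that a camera, given by its name, has taken for a name from the list of things; names that differ only in an ending like _2 or _b are one class to them, and where a whole thing is asked for, a point or a joint stands for the part that bears it (a point fixed in the world has none). Each returns a list of dicts, best first, with "score" (0 to 1); they miss things now and then, are a little off and sometimes report something else, mostly with a low value. They report only what shows in the picture. A call takes as long as a camera call.
- bot.cut_out(camera, name): "mask" (480x640 bool, what is visible of it) and "centre" ([row, column] in pixels, amid what is visible of it).
The state is a dict: "clock": time; "joint_pos": joint angles; "joint_vel": joint speeds; "tau": joint torques, N m; "eef_pos": TCP position; "tool_rot": TCP orientation; "ft_force": force on the tool from outside, world axes, zero at the start; "ft_torque": the same for the moment, N m; "grip_width": finger opening in m; "grasp_force": force on a finger pad.
Only numpy, scipy, OpenCV 4.12 (cv2) and the standard library are available. Lean on these libraries where they do the work, as an engineer would, in place of code of your own. Each camera call takes 0.05 s, during which the arm holds its last target. There are 200 camera calls.

TASK

Change over the paint shaker: first turn its speed dial back to zero (the red mark), and handle tubs only while it stands at zero. Take the finished blue-lidded tubs off the platform and stand them in the grey tray, and take all the orange-lidded tubs from the front of the roller lane and seat each lid up and flat in a shaker bay of its own. With everything loaded, turn the dial to the green mark, leaving the mug, tape and bottle alone.

Things in the scene. Friction and masses are not known exactly. Their poses are not given: they have to be found in the camera images.
- fresh0_mid (a point): Fresh tub: orange lid, a white lidded paint tub, 72 (its x) x 60 (its y) x 60 mm tall, 0.18 to 0.35 kg, straight sides; this point is its centre, 30 mm above its underside; z points out of the lid. It waits in the flow-rack lane, long side along the lane. They stand one behind the other, fresh0 in front; fresh3, the rearmost, may be absent (None for the whole run).
- fresh1_mid (a point): Fresh tub: orange lid, a white lidded paint tub, 72 (its x) x 60 (its y) x 60 mm tall, 0.18 to 0.35 kg, straight sides; this point is its centre, 30 mm above its underside; z points out of the lid. It waits in the flow-rack lane, long side along the lane. They stand one behind the other, fresh0 in front; fresh3, the rearmost, may be absent (None for the whole run).
- fresh2_mid (a point): Fresh tub: orange lid, a white lidded paint tub, 72 (its x) x 60 (its y) x 60 mm tall, 0.18 to 0.35 kg, straight sides; this point is its centre, 30 mm above its underside; z points out of the lid. It waits in the flow-rack lane, long side along the lane. They stand one behind the other, fresh0 in front; fresh3, the rearmost, may be absent (None for the whole run).
- fresh3_mid (a point): Fresh tub: orange lid, a white lidded paint tub, 72 (its x) x 60 (its y) x 60 mm tall, 0.18 to 0.35 kg, straight sides; this point is its centre, 30 mm above its underside; z points out of the lid. It waits in the flow-rack lane, long side along the lane. They stand one behind the other, fresh0 in front; fresh3, the rearmost, may be absent (None for the whole run).
- done0_mid (a point): Shaken (finished) tub: blue lid and green label, a white lidded paint tub, 72 (its x) x 60 (its y) x 60 mm tall, 0.18 to 0.35 kg, straight sides; this point is its centre, 30 mm above its underside; z points out of the lid. It starts in a bay of the shaker, long side along the bay; None for the whole run if absent (1 or 2 of the four are there).
- done1_mid (a point): Shaken (finished) tub: blue lid and green label, a white lidded paint tub, 72 (its x) x 60 (its y) x 60 mm tall, 0.18 to 0.35 kg, straight sides; this point is its centre, 30 mm above its underside; z points out of the lid. It starts in a bay of the shaker, long side along the bay; None for the whole run if absent (1 or 2 of the four are there).
- done2_mid (a point): Shaken (finished) tub: blue lid and green label, a white lidded paint tub, 72 (its x) x 60 (its y) x 60 mm tall, 0.18 to 0.35 kg, straight sides; this point is its centre, 30 mm above its underside; z points out of the lid. It starts in a bay of the shaker, long side along the bay; None for the whole run if absent (1 or 2 of the four are there).
- done3_mid (a point): Shaken (finished) tub: blue lid and green label, a white lidded paint tub, 72 (its x) x 60 (its y) x 60 mm tall, 0.18 to 0.35 kg, straight sides; this point is its centre, 30 mm above its underside; z points out of the lid. It starts in a bay of the shaker, long side along the bay; None for the whole run if absent (1 or 2 of the four are there).
- lane_front (a point): Centre of a tub standing at the front of the flow-rack lane, against the red front stop. Level frame: +x points up the lane, away from the stop. The rollers under this tub are about 61 mm above the table. When the front tub is lifted off, the next rolls down into its place in 1 to 2 s.
- lane: Flow-rack lane (level frame, +x uphill, origin on the table under the stop): bed of free rollers climbing 8 degrees, so tubs in it are tilted 8 degrees; 68 mm wide between side rails 8 mm thick and 8 mm above the rollers; stop 20 mm above them. From 95 mm behind the stop clear side panels, 49 mm high, keep fingers off: only the front tub can be gripped, by its 60 mm width.
- bay0 (a point): Centre of a tub seated in this bay of the shaker platform (30 mm above the bay's floor; the floor is 50 mm above the table). x is the bay's long direction. The bay is 86 x 70 mm inside, bounded by dark ribs 8 mm high and 4 mm thick; four bays, 90 mm apart along x and 110 mm along y.
- bay1 (a point): Centre of a tub seated in this bay of the shaker platform (30 mm above the bay's floor; the floor is 50 mm above the table). x is the bay's long direction. The bay is 86 x 70 mm inside, bounded by dark ribs 8 mm high and 4 mm thick; four bays, 90 mm apart along x and 110 mm along y.
- bay2 (a point): Centre of a tub seated in this bay of the shaker platform (30 mm above the bay's floor; the floor is 50 mm above the table). x is the bay's long direction. The bay is 86 x 70 mm inside, bounded by dark ribs 8 mm high and 4 mm thick; four bays, 90 mm apart along x and 110 mm along y.
- bay3 (a point): Centre of a tub seated in this bay of the shaker platform (30 mm above the bay's floor; the floor is 50 mm above the table). x is the bay's long direction. The bay is 86 x 70 mm inside, bounded by dark ribs 8 mm high and 4 mm thick; four bays, 90 mm apart along x and 110 mm along y.
- tray: Grey open tray for finished tubs, 260 (x) x 150 (y) mm, fixed; walls 16 mm high and 5 mm thick; the floor is 5 mm thick. Origin at the centre of its underside. Holds two tubs one behind the other along x, e.g. at x = -50 and +50 mm, long sides along x.
- dial (a joint): Angle of the black speed dial, rad: 0 at its end stop, where the white pointer is at the red zero mark; grows clockwise seen from above, to 4.6. Stays where it is left (0.04 N m of friction).
- dial_grip (a point): On the dial's upright axis, at the height to grip its bar, 28 mm above the top of the white pod (104 x 104 x 45 mm). The bar is 54 mm long (x), 16 mm thick (y); its top is 14 mm above this point, and the 68 mm wide skirt disc under it 19 mm below. The bar's -x end carries the white pointer line. The frame turns with the dial.
- dial_tip (a point): End of the dial's white pointer, on the rim of its skirt, 34 mm from the axis.
- mark (a point): Where the pointer's end lies when the dial is at the green running-speed mark: 34 mm from the dial's axis, in the direction of the green mark on the pod's top (the mark's place on the scale differs from start to start).
- brushes: Bystander: blue mug of brushes, 64 mm wide, 85 mm tall (brushes to 185 mm), origin under its centre.
- tape: Bystander: yellow roll of tape lying flat, 90 mm across, 24 mm high, origin under its centre; absent (None) in some runs.
- medium: Bystander: white bottle, 60 mm wide, 130 mm tall, origin under its centre.

How it is judged:
On the way, in this order (a step that is already met when the one before it is completed fails the run):
1. the dial is at zero (value of joint dial below 0.1 rad), for 0.2 s.
2. with the dial at zero, every finished tub stands in the tray and every fresh tub in a shaker bay, let go (value of joint dial below 0.15 rad and angle between each of fresh0_mid, fresh1_mid, fresh2_mid, fresh3_mid, done0_mid, done1_mid, done2_mid, done3_mid's own z axis and vertical below 0.06 rad and (distance between fresh0_mid and bay0 below 0.012 m or distance between fresh0_mid and bay1 below 0.012 m or distance between fresh0_mid and bay2 below 0.012 m or distance between fresh0_mid and bay3 below 0.012 m) and (distance between fresh1_mid and bay0 below 0.012 m or distance between fresh1_mid and bay1 below 0.012 m or distance between fresh1_mid and bay2 below 0.012 m or distance between fresh1_mid and bay3 below 0.012 m) and (distance between fresh2_mid and bay0 below 0.012 m or distance between fresh2_mid and bay1 below 0.012 m or distance between fresh2_mid and bay2 below 0.012 m or distance between fresh2_mid and bay3 below 0.012 m) and (distance between fresh3_mid and bay0 below 0.012 m or distance between fresh3_mid and bay1 below 0.012 m or distance between fresh3_mid and bay2 below 0.012 m or distance between fresh3_mid and bay3 below 0.012 m) and x of done0_mid in the frame of tray between -0.1 and 0.1 m and y of done0_mid in the frame of tray between -0.05 and 0.05 m and z of done0_mid in the frame of tray between 0.03 and 0.04 m and x of done1_mid in the frame of tray between -0.1 and 0.1 m and y of done1_mid in the frame of tray between -0.05 and 0.05 m and z of done1_mid in the frame of tray between 0.03 and 0.04 m and x of done2_mid in the frame of tray between -0.1 and 0.1 m and y of done2_mid in the frame of tray between -0.05 and 0.05 m and z of done2_mid in the frame of tray between 0.03 and 0.04 m and x of done3_mid in the frame of tray between -0.1 and 0.1 m and y of done3_mid in the frame of tray between -0.05 and 0.05 m and z of done3_mid in the frame of tray between 0.03 and 0.04 m and contact force between the fingers and fresh0 below 0.2 N and contact force between the fingers and fresh1 below 0.2 N and contact force between the fingers and fresh2 below 0.2 N and contact force between the fingers and fresh3 below 0.2 N and contact force between the fingers and done0 below 0.2 N and contact force between the fingers and done1 below 0.2 N and contact force between the fingers and done2 below 0.2 N and contact force between the fingers and done3 below 0.2 N), for 0.3 s.
3. the dial is at the green mark (horizontal distance between dial_tip and mark below 0.005 m), for 0.3 s.
At the end, for the whole second after the job is handed in: Each fresh tub flat (0.06 rad) in its own bay, centre within 12 mm of the bay point; each finished tub flat on the tray floor (centre within 100 mm in x, 50 mm in y of the tray centre); dial pointer end within 5 mm of the green mark point; nothing held (horizontal distance between dial_tip and mark below 0.005 m and angle between each of fresh0_mid, fresh1_mid, fresh2_mid, fresh3_mid, done0_mid, done1_mid, done2_mid, done3_mid's own z axis and vertical below 0.06 rad and (distance between fresh0_mid and bay0 below 0.012 m or distance between fresh0_mid and bay1 below 0.012 m or distance between fresh0_mid and bay2 below 0.012 m or distance between fresh0_mid and bay3 below 0.012 m) and (distance between fresh1_mid and bay0 below 0.012 m or distance between fresh1_mid and bay1 below 0.012 m or distance between fresh1_mid and bay2 below 0.012 m or distance between fresh1_mid and bay3 below 0.012 m) and (distance between fresh2_mid and bay0 below 0.012 m or distance between fresh2_mid and bay1 below 0.012 m or distance between fresh2_mid and bay2 below 0.012 m or distance between fresh2_mid and bay3 below 0.012 m) and (distance between fresh3_mid and bay0 below 0.012 m or distance between fresh3_mid and bay1 below 0.012 m or distance between fresh3_mid and bay2 below 0.012 m or distance between fresh3_mid and bay3 below 0.012 m) and x of done0_mid in the frame of tray between -0.1 and 0.1 m and y of done0_mid in the frame of tray between -0.05 and 0.05 m and z of done0_mid in the frame of tray between 0.03 and 0.04 m and x of done1_mid in the frame of tray between -0.1 and 0.1 m and y of done1_mid in the frame of tray between -0.05 and 0.05 m and z of done1_mid in the frame of tray between 0.03 and 0.04 m and x of done2_mid in the frame of tray between -0.1 and 0.1 m and y of done2_mid in the frame of tray between -0.05 and 0.05 m and z of done2_mid in the frame of tray between 0.03 and 0.04 m and x of done3_mid in the frame of tray between -0.1 and 0.1 m and y of done3_mid in the frame of tray between -0.05 and 0.05 m and z of done3_mid in the frame of tray between 0.03 and 0.04 m and contact force between the fingers and fresh0 below 0.2 N and contact force between the fingers and fresh1 below 0.2 N and contact force between the fingers and fresh2 below 0.2 N and contact force between the fingers and fresh3 below 0.2 N and contact force between the fingers and done0 below 0.2 N and contact force between the fingers and done1 below 0.2 N and contact force between the fingers and done2 below 0.2 N and contact force between the fingers and done3 below 0.2 N); the robot touches nothing.
It fails at once if a tub is gripped while the dial is off zero (value of joint dial above 0.2 rad and (contact force between the fingers and fresh0 above 2 N or contact force between the fingers and fresh1 above 2 N or contact force between the fingers and fresh2 above 2 N or contact force between the fingers and fresh3 above 2 N or contact force between the fingers and done0 above 2 N or contact force between the fingers and done1 above 2 N or contact force between the fingers and done2 above 2 N or contact force between the fingers and done3 above 2 N)).
It fails at once if a bystander (brush mug, tape roll, bottle) is shoved more than 3 cm or knocked over (distance of any of brushes, tape, medium from where it was at the start of the episode above 0.03 m or angle between any of brushes, tape, medium's own z axis and vertical above 0.5 rad).
Of done0, done1, done2, done3 only 1 to 2 are there at a start; the rules pass over those that are not, and their reading is None.
Of fresh3, tape only 1 to 2 are there at a start; the rules pass over those that are not, and their reading is None.
At some moment in a run one of fresh0, fresh1, fresh2, fresh3, done0, done1, done2, done3 may be knocked a few centimetres aside while the robot is not near it.
It also fails if it takes over 210 s, if anything falls off the work surface, if the arm or the gripper's body presses on something with over 40 N, if the wrist force passes 120 N, or if a joint passes its speed limit or range.

## Working session

There is one attempt and no reset: what is moved stays moved. The work goes in short steps, Python scripts to look and compute and a tool call to move; the robot and the scene stay as the last step left them, time stands still between calls to the robot, and variables do not carry over. Pictures are saved under pics/ and viewed, at most 14 in all, crops included, and the job is handed in when it is done.

Besides the shell and the picture viewer there is one more tool, called after "Call:" by a JSON object that holds its "name" and its "arguments". move_arm: Moves the arm, as the interface text tells. Its arguments: {"type":"object","properties":{"motion":{"type":"array"},"gripper":{"type":"number"}},"required":["motion"]}

```bash
mkdir -p pics; cat > h.py <<'E'
import numpy as np, cv2
from workcell import bot
from scipy.spatial.transform import Rotation as R
def ray(cam,uv,z):
    m=bot.camera_model(cam);K=np.array(m["K"]);T=np.array(m["world_from_camera"])
    p=cv2.undistortPoints(np.array(uv,float).reshape(-1,1,2),K,np.array(m["dist"]))[:,0]
    d=np.c_[p,np.ones(len(p))]@T[:3,:3].T;o=T[:3,3]
    z=np.broadcast_to(z,len(p))
    return o+d*((z-o[2])/d[:,2])[:,None]
def proj(cam,P):
    m=bot.camera_model(cam);W=np.linalg.inv(np.array(m["world_from_camera"]))
    r=cv2.Rodrigues(W[:3,:3])[0]
    return cv2.projectPoints(np.array(P,float).reshape(-1,1,3),r,W[:3,3],np.array(m["K"]),np.array(m["dist"]))[0][:,0]
E
python3 - <<'E'
from h import *
for c in ("top","side"):
    cv2.imwrite(f"pics/{c}0.png",bot.camera(c)); m=bot.camera_model(c); print(c,np.round(m["world_from_camera"],3).tolist(),np.round(m["K"],1).tolist())
o=bot.get_obs();print(o)
for n in ["fresh0_mid","done0_mid","tray","dial","brushes","tape","medium","lane"]:
    for d in bot.cut_out("top",n): print(n,round(d["score"],2),np.round(d["centre"]),d["mask"].sum(), np.round(ray("top",[d["centre"][::-1]],0.06),3))
E
```

```text
top [[0.02, -0.983, 0.181, 0.429], [-1.0, -0.02, 0.002, 0.007], [0.002, -0.181, -0.983, 0.993], [0.0, 0.0, 0.0, 1.0]] [[474.6, 0.0, 322.3], [0.0, 474.6, 245.3], [0.0, 0.0, 1.0]]
side [[-0.864, -0.4, 0.305, 0.349], [-0.503, 0.665, -0.552, 0.423], [0.018, -0.631, -0.776, 0.698], [0.0, 0.0, 0.0, 1.0]] [[457.2, 0.0, 326.9], [0.0, 457.2, 234.3], [0.0, 0.0, 1.0]]
{'clock': 0.1, 'joint_pos': array([-1.21602410e+00,  2.41345784e-01,  3.88386128e-03,  1.33518342e+00,
       -1.48495844e-05,  1.57078585e+00]), 'joint_vel': array([ 8.97824606e-04, -2.26086246e-03,  3.58918186e-03, -2.06700548e-04,
       -8.03720724e-05,  4.60084543e-04]), 'tau': array([-7.00813052e-05, -3.73138011e+01,  2.53010023e+01,  1.08845081e-02,
        2.76771928e-06, -2.59438551e-06]), 'eef_pos': array([ 0.17349418, -0.46835153,  0.2305074 ]), 'tool_rot': array([ 9.84306949e-01,  1.76462393e-01, -1.70439303e-04, -9.08689333e-04]), 'ft_force': array([0.3359568 , 0.15248653, 0.27625643]), 'ft_torque': array([-0.00543095, -0.02228174, -0.00848061]), 'grasp_force': 0.0, 'grip_width': 0.08545362888327512}
fresh0_mid 0.93 [
[... 156 characters left out ...]
d 0.69 [260. 365.] 1293 [[ 0.572 -0.076  0.06 ]]
done0_mid 0.68 [277. 186.] 1465 [[0.531 0.278 0.06 ]]
tray 0.72 [334. 308.] 977 [[0.426 0.034 0.06 ]]
tray 0.59 [290. 478.] 9184 [[ 0.517 -0.3    0.06 ]]
dial 0.94 [334. 314.] 972 [[0.426 0.022 0.06 ]]
dial 0.63 [146. 308.] 906 [[0.811 0.043 0.06 ]]
dial 0.62 [228. 207.] 4140 [[0.631 0.242 0.06 ]]
brushes 0.55 [168. 401.] 1146 [[ 0.767 -0.15   0.06 ]]
brushes 0.54 [338. 309.] 982 [[0.418 0.032 0.06 ]]
tape 0.81 [371. 404.] 1147 [[ 0.36  -0.153  0.06 ]]
tape 0.55 [237. 322.] 8137 [[0.617 0.009 0.06 ]]
medium 0.65 [145. 310.] 1013 [[0.813 0.04  0.06 ]]
lane 0.87 [229. 208.] 3706 [[0.63 0.24 0.06]]
lane 0.51 [240. 320.] 8017 [[0.612 0.013 0.06 ]]
```

View pics/top0.png

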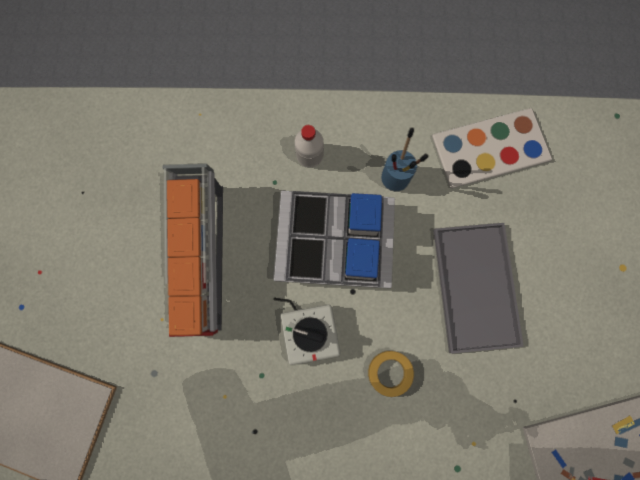

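View pics/side0.png

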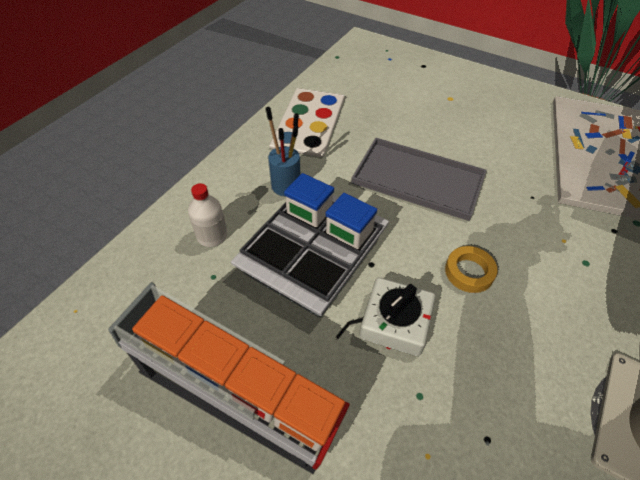

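Top view: the lane has 4 orange lids (col ~185, front tub at row ~316), the blue lids are at (365,213) and (362,258), the empty bays at (310,215) and (307,258), and the dial pod at (310,334) with red mark (314,357) and green (290,328). The tray is at (478,290). Next I measure by colour and look at the dial up close.

```bash
cat > m.py <<'E'
from h import *
def lids(cam,im,col,z):
    hsv=cv2.cvtColor(im,cv2.COLOR_BGR2HSV)
    lo,hi={"blue":((105,150,60),(125,255,255)),"orange":((3,150,120),(16,255,255))}[col]
    k=cv2.inRange(hsv,lo,hi); k=cv2.morphologyEx(k,cv2.MORPH_OPEN,np.ones((3,3)))
    out=[]
    for c in cv2.findContours(k,0,1)[0]:
        if cv2.contourArea(c)<500: continue
        P=ray(cam,c[:,0],z)[:,:2]
        (cx,cy),(w,h),a=cv2.minAreaRect((P*1000).astype(np.float32))
        out.append(np.round([cx,cy,w,h,a],1).tolist())
    return out
if __name__=="__main__":
    im=cv2.imread("pics/top0.png"); s=cv2.imread("pics/side0.png")
    print("blue top",lids("top",im,"blue",.11)); print("blue side",lids("side",s,"blue",.11))
    print("orange top",lids("top",im,"orange",.135))
    a=cv2.resize(im[285:385,265:355],None,fx=6,fy=6,interpolation=2)[:,:]
    b=cv2.resize(s[265:365,350:450],None,fx=6,fy=6,interpolation=2)
    cv2.imwrite("pics/dial.png",cv2.resize(np.hstack([a[:,:540],b]),(800,421)))
    c=cv2.resize(im[150:350,265:531],(798,600),interpolation=2); cv2.imwrite("pics/plat.png",c)
    c=cv2.resize(im[150:350,145:245],(400,600)[:2],interpolation=2);d=cv2.resize(s[270:480,90:370],(400,300),interpolation=2)
    cv2.imwrite("pics/lane.png",np.hstack([c,cv2.copyMakeBorder(d,0,300,0,0,0)]))
E
python3 m.py
```

```text
blue top [[570.0, -66.7, 58.7, 69.6, 86.3], [658.6, -72.0, 58.4, 69.3, 87.9]]
blue side [[570.3, -60.6, 64.8, 72.8, 86.8], [659.9, -66.8, 64.2, 74.7, 88.9]]
orange top [[563.7, 264.1, 292.2, 57.7, 5.3]]
```

View pics/dial.png

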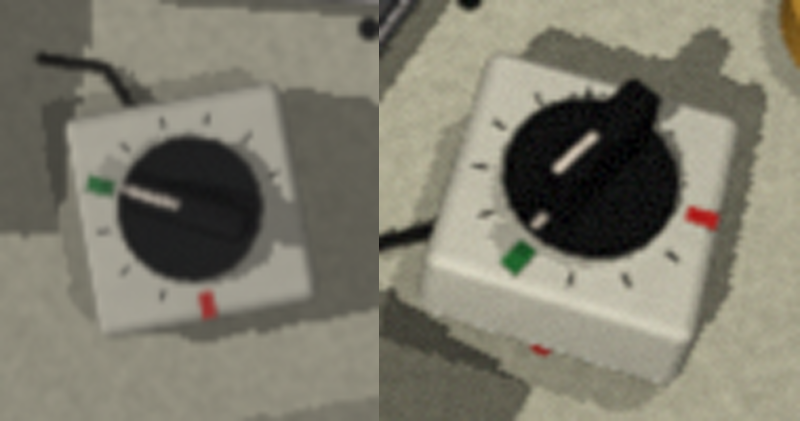

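View pics/plat.png

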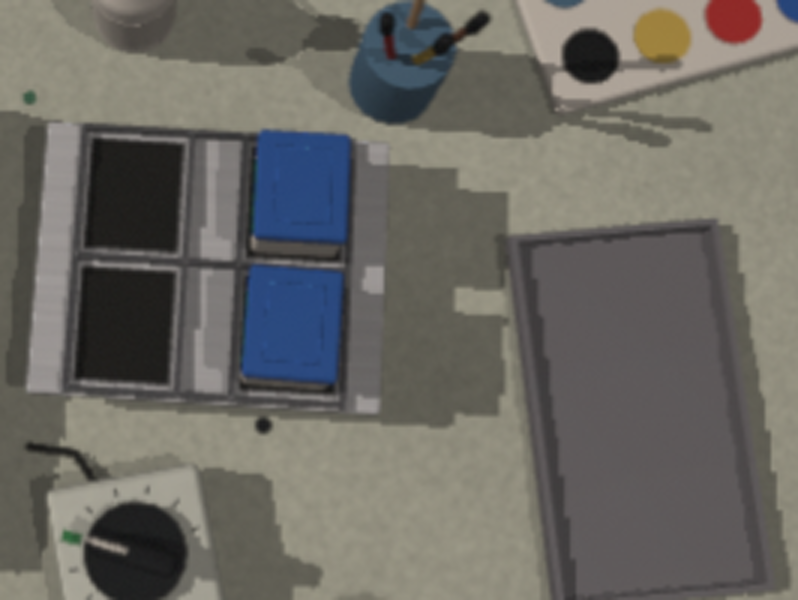

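View pics/lane.png

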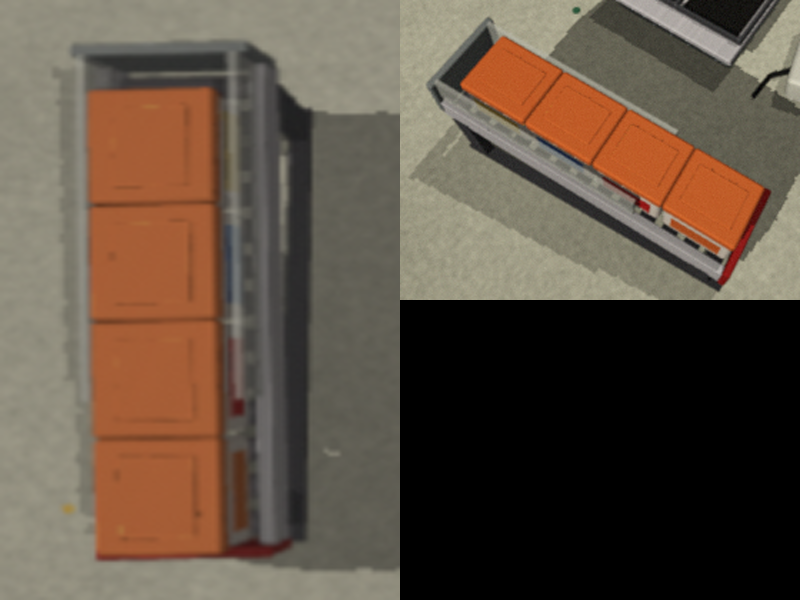

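The dial pointer sits about 90° clockwise of red (314,357), close to the green mark (289,329). The empty bays, tray corners and front lid corners are clear enough to pick pixels from.

```bash
cat > g.py <<'E'
from h import *
np.set_printoptions(suppress=True,precision=4)
def T(a,sx,sy,ox,oy): a=np.array(a,float); return np.c_[a[:,0]/sx+ox,a[:,1]/sy+oy]
dt=T([(190,208),(208,305),(100,186),(122,189),(178,205)],4.21,4.21,265,285)
ds=T([(592-379,178),(703-379,217),(518-379,258),(540-379,220),(598-379,133)],4.21,4.21,350,265)
z=np.array([.054,.045,.045,.054,.087])
for n,c,p in(("top","top",dt),("side","side",ds)):
    w=ray(c,p,z); c0=w[0]; v=w-c0; print(n,w[:,:2].tolist()); print(" ang",np.degrees(np.arctan2(v[1:,1],v[1:,0])), np.hypot(v[1:,0],v[1:,1]))
# pod corners top z .045
p=T([(67,124),(273,86),(312,296),(104,333)],4.21,4.21,265,285); w=ray("top",p,.045)[:,:2]; print("pod",w.tolist(),w.mean(0))
pp=lambda a:T(a,3,3,265,150)
for nm,a in (("bayU",[(88,132),(190,138),(182,257),(80,254)]),("bayL",[(78,262),(182,268),(175,388),(68,384)])):
    w=ray("top",pp(a),.058)[:,:2]; print(nm,w.tolist(),w.mean(0), [np.linalg.norm(w[i]-w[i-1]) for i in range(4)])
w=ray("top",pp([(511,237),(714,220),(769,585),(555,604)]),.016)[:,:2]; print("tray",w.tolist(),w.mean(0),[np.linalg.norm(w[i]-w[i-1]) for i in range(4)])
w=ray("top",T([(94,437),(220,437),(224,553),(97,555)],4,3,145,150),[.126,.126,.116,.116])[:,:2];print("front",w.tolist(),w.mean(0))
w=ray("top",T([(90,90),(214,87)],4,3,145,150),[.156,.156])[:,:2];print("rear",w.tolist())
s=T([(694,150),(768,190),(733,250),(661,205)],1.4286,1.4286,90-400/1.4286,270)
w=ray("side",s,[.126,.116,.116,.126])[:,:2];print("front side",w.tolist(),w.mean(0))
E
python3 g.py
```

```text
top [[0.4248770676009139, 0.029232310474534184], [0.3806573600823917, 0.02001643103086774], [0.4341048899981543, 0.07181573313784138], [0.43289869775120593, 0.06096196698273289], [0.42622484565370194, 0.03385812707956448]]
 ang [-168.2274   77.7731   75.8122   73.756 ] [0.0452 0.0436 0.0327 0.0048]
side [[0.42411527450448316, 0.03413081887042235], [0.3814183024961048, 0.022472531611644253], [0.43491498842968135, 0.07453180355463113], [0.43350505508871884, 0.06074670875759314], [0.4262228676502674, 0.035527019934741444]]
 ang [-164.7278   75.034    70.5677   33.523 ] [0.0443 0.0418 0.0282 0.0025]
pod [[0.46256467902620896, 0.08826775936069], [0.4823683051118285, -0.00833824938540716], [0.38570711569378985, -0.028141949523192603], [0.3669578230762998, 0.06784023539837399]] [0.4244 0.0299]
bayU [[0.7066719577786316, 0.06845439942299125], [0.7038562521260903, -0.0011747597977112088], [0.6209798715788867, 0.002712654906139412], [0.621626993230886, 0.07116774727460654]] [0.6633 0.0353] [np.float64(0.08508823803259277), np.float64(0.06968606756090982), np.float64(0.08296750234691062), np.fl
[... 466 characters left out ...]
, -0.4005940469262638], [0.3960610911939484, -0.25360309873799775]] [ 0.53   -0.3144] [np.float64(0.25395473883505154), np.float64(0.14620116145497225), np.float64(0.2550310215380985), np.float64(0.14771198652896)]
front [[0.48903986822626866, 0.28868557568701164], [0.49038915183011106, 0.23064072092748356], [0.4207611879217788, 0.22690823165276253], [0.4180895862436471, 0.285188355962605]] [0.4546 0.2579]
rear [[0.7000519011024159, 0.2978315616815154], [0.7029582298412927, 0.24020883487943592]]
front side [[0.4906937208950718, 0.23817988361852482], [0.4172463328038608, 0.23238891589880079], [0.4186585611503064, 0.29095488192115226], [0.48876400242778806, 0.2933417840469252]] [0.4538 0.2637]
```

```bash
cat > d.py <<'E'
import sys
from h import *
def head(o):
    v=R.from_quat(o["tool_rot"]).apply([1,0,0]); return np.degrees(np.arctan2(v[1],v[0]))
def delta(t,h):
    o=bot.get_obs(); d=R.from_quat(o["tool_rot"]).inv().apply(np.array(t)-o["eef_pos"])*100
    print("cm",np.round(d,1),"yaw",round((head(o)-h+180)%360-180,1),"| q6",round(float(np.degrees(o["joint_pos"][5])),1),"q1",round(float(np.degrees(o["joint_pos"][0])),1),"head",round(head(o),1))
if __name__=="__main__":
    a=list(map(float,sys.argv[1:])); delta(a[:3],a[3])
E
python3 d.py .4245 .0315 .17 75
```

```text
cm [ 40.9 -38.2   6.1] yaw -54.7 | q6 90.0 q1 -69.7 head 20.3
```

Call:
{"name": "move_arm", "arguments": {"motion": [{"x": 40.9,"y": -38.2,"z": 6,"yaw": -54.7},{"x": 40.9,"y": -38.2,"z": 6,"yaw": -54.7},{"x": 40.9,"y": -38.2,"z": 6,"yaw": -54.7},{"x": 40.9,"y": -38.2,"z": 6,"yaw": -54.7},{"x": 40.9,"y": -38.2,"z": 6,"yaw": -54.7},{"x": 40.9,"y": -38.2,"z": 6,"yaw": -54.7},{"x": 40.9,"y": -38.2,"z": 6,"yaw": -54.7},{"x": 40.9,"y": -38.2,"z": 6,"yaw": -54.7},{"x": 40.9,"y": -38.2,"z": 6,"yaw": -54.7},{"x": 40.9,"y": -38.2,"z": 6,"yaw": -54.7},{"x": 40.9,"y": -38.2,"z": 6,"yaw": -54.7},{"x": 40.9,"y": -38.2,"z": 6,"yaw": -54.7},{"x": 40.9,"y": -38.2,"z": 6,"yaw": -54.7}], "gripper": 1}}

```text
clock: 2.12
eef_pos: [0.4243, 0.0301, 0.1716]
tool_rot: [0.794, 0.608, 0.0, 0.0]
ft_force: [0.2, -0.4, -0.2]
grip_width: 0.0856
grasp_force: 0.0
```

```bash
python3 d.py .4245 .0315 .06 75
```

```text
cm [ 0.1 -0.  11.2] yaw -0.1 | q6 109.2 q1 4.1 head 74.9
```

Call:
{"name": "move_arm", "arguments": {"motion": [{"z": 5},{"z": 9},{"z": 11.2},{"z": 11.2},{"z": 11.2}]}}

```text
invalid input at $.motion[0]: expected keys x, y, z, yaw
```

Call:
{"name": "move_arm", "arguments": {"motion": [{"z": 0},{"z": 0},{"z": 0},{"z": 0},{"z": 0},{"z": 0},{"z": 0},{"z": 0}], "gripper": -1}}

```text
invalid input at $.motion[0]: expected keys x, y, z, yaw
```

```bash
python3 d.py .4245 .0315 .06 75; python3 -c "
from h import *
print(bot.get_obs()['ft_torque'])"
```

```text
cm [ 0.1 -0.  11.2] yaw -0.1 | q6 109.2 q1 4.1 head 74.9
[ 0.00573833  0.0494411  -0.00112984]
```

Call:
{"name": "move_arm", "arguments": {"motion": [{"x": 0,"y": 0,"z": 5,"yaw": 0},{"x": 0,"y": 0,"z": 9,"yaw": 0},{"x": 0,"y": 0,"z": 11.2,"yaw": 0},{"x": 0,"y": 0,"z": 11.2,"yaw": 0},{"x": 0,"y": 0,"z": 11.2,"yaw": 0}]}}

```text
clock: 2.75
eef_pos: [0.4253, 0.031, 0.0603]
tool_rot: [0.794, 0.608, 0.001, 0.0]
ft_force: [-1.0, 0.4, -0.3]
grip_width: 0.0852
grasp_force: 0.0
```

Call:
{"name": "move_arm", "arguments": {"motion": [{"x": 0,"y": 0,"z": 0,"yaw": 0},{"x": 0,"y": 0,"z": 0,"yaw": 0},{"x": 0,"y": 0,"z": 0,"yaw": 0},{"x": 0,"y": 0,"z": 0,"yaw": 0},{"x": 0,"y": 0,"z": 0,"yaw": 0},{"x": 0,"y": 0,"z": 0,"yaw": 0},{"x": 0,"y": 0,"z": 0,"yaw": 0},{"x": 0,"y": 0,"z": 0,"yaw": 0}], "gripper": -1}}

```text
clock: 3.75
eef_pos: [0.4253, 0.0314, 0.0598]
tool_rot: [0.793, 0.609, 0.001, 0.001]
ft_force: [1.7, -0.6, 6.1]
grip_width: 0.0148
grasp_force: 61.4
```

```bash
python3 d.py .4245 .0315 .06 75; python3 -c "
from h import *
print(bot.get_obs()['ft_torque'])"
```

```text
cm [-0.  -0.1 -0. ] yaw 0.0 | q6 109.2 q1 4.2 head 75.0
[-0.15993202 -0.2045927   0.06412089]
```

Call:
{"name": "move_arm", "arguments": {"motion": [{"x": 0,"y": 0,"z": 0,"yaw": -9},{"x": 0,"y": 0,"z": 0,"yaw": -18},{"x": 0,"y": 0,"z": 0,"yaw": -27},{"x": 0,"y": 0,"z": 0,"yaw": -36},{"x": 0,"y": 0,"z": 0,"yaw": -45},{"x": 0,"y": 0,"z": 0,"yaw": -54},{"x": 0,"y": 0,"z": 0,"yaw": -63},{"x": 0,"y": 0,"z": 0,"yaw": -72},{"x": 0,"y": 0,"z": 0,"yaw": -81},{"x": 0,"y": 0,"z": 0,"yaw": -90},{"x": 0,"y": 0,"z": 0,"yaw": -98},{"x": 0,"y": 0,"z": 0,"yaw": -105},{"x": 0,"y": 0,"z": 0,"yaw": -110},{"x": 0,"y": 0,"z": 0,"yaw": -114},{"x": 0,"y": 0,"z": 0,"yaw": -115},{"x": 0,"y": 0,"z": 0,"yaw": -115}]}}

```text
clock: 5.75
eef_pos: [0.4258, 0.0317, 0.0598]
tool_rot: [-0.087, 0.996, 0.0, 0.001]
ft_force: [4.1, 0.5, 3.9]
grip_width: 0.015
grasp_force: 61.4
```

```bash
python3 d.py .4245 .0315 .06 192; python3 -c "
from h import *
print(bot.get_obs()['ft_torque'])"
```

```text
cm [ 0.1  0.  -0. ] yaw -2.0 | q6 -5.8 q1 4.2 head -170.0
[-3.59982857e-04 -7.89725975e-01  1.49329422e-04]
```

Call:
{"name": "move_arm", "arguments": {"motion": [{"x": 0,"y": 0,"z": 0,"yaw": -1},{"x": 0,"y": 0,"z": 0,"yaw": -2},{"x": 0,"y": 0,"z": 0,"yaw": -2}]}}

```text
clock: 6.12
eef_pos: [0.4257, 0.0316, 0.0598]
tool_rot: [-0.105, 0.995, 0.0, 0.001]
ft_force: [5.4, 1.0, 5.3]
grip_width: 0.0149
grasp_force: 61.6
```

```bash
python3 d.py .4245 .0315 .06 192; python3 -c "
from h import *
print(bot.get_obs()['ft_torque'])"
```

```text
cm [ 0.1  0.  -0. ] yaw 0.0 | q6 -7.8 q1 4.2 head -168.0
[ 0.25200718 -1.0747042  -0.19441266]
```

Call:
{"name": "move_arm", "arguments": {"motion": [{"x": 0,"y": 0,"z": 0,"yaw": -1},{"x": 0,"y": 0,"z": 0,"yaw": -2},{"x": 0,"y": 0,"z": 0,"yaw": -2}]}}

```text
clock: 6.5
eef_pos: [0.4258, 0.0317, 0.0598]
tool_rot: [-0.12, 0.993, 0.0, 0.001]
ft_force: [5.0, 2.2, 4.7]
grip_width: 0.0151
grasp_force: 68.4
```

```bash
python3 d.py .4245 .0315 .06 192; python3 -c "
from h import *
print(bot.get_obs()['ft_torque'])"
```

```text
cm [ 0.1  0.  -0. ] yaw 1.8 | q6 -9.6 q1 4.2 head -166.2
[ 0.37812203 -1.05546536 -1.4708502 ]
```

Call:
{"name": "move_arm", "arguments": {"motion": [{"x": 0,"y": 0,"z": 0,"yaw": 0},{"x": 0,"y": 0,"z": 0,"yaw": 0},{"x": 0,"y": 0,"z": 0,"yaw": 0},{"x": 0,"y": 0,"z": 0,"yaw": 0},{"x": 0,"y": 0,"z": 0,"yaw": 0},{"x": 0,"y": 0,"z": -3,"yaw": 0},{"x": 0,"y": 0,"z": -8,"yaw": 0},{"x": 0,"y": 0,"z": -13,"yaw": 0},{"x": 0,"y": 0,"z": -13,"yaw": 0}], "gripper": 1}}

```text
clock: 7.62
eef_pos: [0.4276, 0.0317, 0.1933]
tool_rot: [-0.122, 0.993, -0.0, 0.005]
ft_force: [-0.4, -0.7, -1.1]
grip_width: 0.0855
grasp_force: 0.0
```

```bash
python3 d.py .570 -.065 .17 177.5
```

```text
cm [-11.5 -12.8   2.5] yaw 16.5 | q6 -9.8 q1 4.2 head -166.0
```

Call:
{"name": "move_arm", "arguments": {"motion": [{"x": -4,"y": -4.5,"z": 0,"yaw": 6},{"x": -8,"y": -9,"z": 1,"yaw": 12},{"x": -11.5,"y": -12.8,"z": 2.5,"yaw": 16.5},{"x": -11.5,"y": -12.8,"z": 2.5,"yaw": 16.5},{"x": -11.5,"y": -12.8,"z": 2.5,"yaw": 16.5}]}}

```text
clock: 8.25
eef_pos: [0.5658, -0.0647, 0.1627]
tool_rot: [0.021, 1.0, 0.0, -0.002]
ft_force: [-0.8, -0.3, 0.4]
grip_width: 0.0856
grasp_force: 0.0
```

```bash
python3 d.py .570 -.065 .066 177.5; python3 - <<'E'
from h import *
im=bot.camera("top"); s=bot.camera("side")
cv2.imwrite("pics/t1.png",im); cv2.imwrite("pics/s1.png",s)
print(proj("top",[[.57,-.065,.11],[.4245,.0315,.054]]),proj("side",[[.57,-.065,.11],[.4245,.0315,.054]]))
a=cv2.resize(im[180:380,255:455],(400,400)); b=cv2.resize(s[150:360,250:460],(400,400)); cv2.imwrite("pics/v1.png",np.hstack([a,b]))
E
```

```text
cm [-0.5 -0.   9.7] yaw 0.0 | q6 -4.1 q1 -6.5 head 177.5
[[361.3164536  257.33953916]
 [308.96239993 334.57802305]] [[352.04657576 210.12347676]
 [401.05041866 305.9474886 ]]
```

View pics/v1.png

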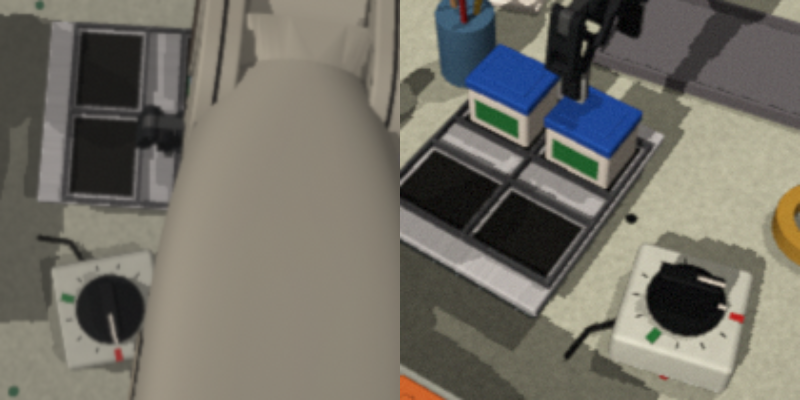

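The pointer is now on the red mark, and the gripper straddles the near blue tub. Next is the grasp.

Call:
{"name": "move_arm", "arguments": {"motion": [{"x": 0,"y": 0,"z": 4,"yaw": 0},{"x": 0,"y": 0,"z": 8,"yaw": 0},{"x": 0,"y": 0,"z": 10,"yaw": 0},{"x": 0,"y": 0,"z": 10,"yaw": 0},{"x": 0,"y": 0,"z": 10,"yaw": 0}]}}

```text
clock: 8.98
eef_pos: [0.5679, -0.0645, 0.0662]
tool_rot: [0.021, 1.0, -0.0, 0.001]
ft_force: [-0.0, 0.2, -0.1]
grip_width: 0.0855
grasp_force: 0.0
```

Call:
{"name": "move_arm", "arguments": {"motion": [{"x": 0,"y": 0,"z": 0,"yaw": 0},{"x": 0,"y": 0,"z": 0,"yaw": 0},{"x": 0,"y": 0,"z": 0,"yaw": 0},{"x": 0,"y": 0,"z": 0,"yaw": 0},{"x": 0,"y": 0,"z": 0,"yaw": 0},{"x": 0,"y": 0,"z": 0,"yaw": 0}], "gripper": -1}}

```text
clock: 9.72
eef_pos: [0.5684, -0.0651, 0.0662]
tool_rot: [0.022, 1.0, -0.0, 0.002]
ft_force: [-1.7, -0.5, 7.0]
grip_width: 0.0596
grasp_force: 65.9
```

Call:
{"name": "move_arm", "arguments": {"motion": [{"x": 0,"y": 0,"z": -3,"yaw": 0},{"x": 0,"y": 0,"z": -7,"yaw": 0},{"x": 0,"y": 0,"z": -10,"yaw": 0},{"x": 0,"y": 0,"z": -10,"yaw": 0},{"x": 0,"y": 0,"z": -10,"yaw": 0}]}}

```text
clock: 10.35
eef_pos: [0.566, -0.0647, 0.1626]
tool_rot: [0.022, 1.0, 0.0, -0.001]
ft_force: [0.6, -0.2, -3.6]
grip_width: 0.0593
grasp_force: 65.6
```

```bash
python3 d.py .480 -.317 .16 185.8; python3 - <<'E'
from h import *
from m import lids
import cv2
s=bot.camera("side");cv2.imwrite("pics/s2.png",s)
o=bot.get_obs();print(o["eef_pos"],"blue",lids("side",s,"blue",o["eef_pos"][2]+.044),lids("side",s,"blue",.11))
E
```

```text
cm [  7.5 -25.6   0.3] yaw -8.3 | q6 -4.1 q1 -6.5 head 177.5
[ 0.56564974 -0.06471326  0.16209626] blue [[608.6, 14.0, 53.6, 62.5, 87.3]] [[659.4, -65.9, 64.1, 74.7, 87.3]]
```

Call:
{"name": "move_arm", "arguments": {"motion": [{"x": 1.5,"y": -5,"z": 0,"yaw": -2},{"x": 3,"y": -10,"z": 0,"yaw": -4},{"x": 4.5,"y": -15,"z": 0,"yaw": -6},{"x": 6,"y": -20,"z": 0,"yaw": -8.3},{"x": 7.5,"y": -25.6,"z": 0,"yaw": -8.3},{"x": 7.5,"y": -25.6,"z": 0,"yaw": -8.3},{"x": 7.5,"y": -25.6,"z": 0,"yaw": -8.3},{"x": 7.5,"y": -25.6,"z": 0,"yaw": -8.3}]}}

```text
clock: 11.4
eef_pos: [0.4811, -0.316, 0.1634]
tool_rot: [-0.052, 0.999, 0.001, -0.001]
ft_force: [-0.7, -1.0, -2.7]
grip_width: 0.0595
grasp_force: 66.3
```

```bash
python3 d.py .480 -.318 .023 185.8
```

```text
cm [ 0.1 -0.2 14. ] yaw 0.1 | q6 -39.2 q1 -33.3 head -174.1
```

Call:
{"name": "move_arm", "arguments": {"motion": [{"x": 0,"y": -0.2,"z": 4.5,"yaw": 0},{"x": 0,"y": -0.2,"z": 9,"yaw": 0},{"x": 0,"y": -0.2,"z": 12.5,"yaw": 0},{"x": 0,"y": -0.2,"z": 14.1,"yaw": 0},{"x": 0,"y": -0.2,"z": 14.1,"yaw": 0},{"x": 0,"y": -0.2,"z": 14.1,"yaw": 0}]}}

```text
clock: 12.15
eef_pos: [0.4825, -0.3195, 0.0244]
tool_rot: [-0.051, 0.999, -0.001, 0.001]
ft_force: [0.3, -0.6, -2.7]
grip_width: 0.0594
grasp_force: 65.6
```

Call:
{"name": "move_arm", "arguments": {"motion": [{"x": 0,"y": 0,"z": 0,"yaw": 0},{"x": 0,"y": 0,"z": 0,"yaw": 0},{"x": 0,"y": 0,"z": 0,"yaw": 0},{"x": 0,"y": 0,"z": 0,"yaw": 0},{"x": 0,"y": 0,"z": -3,"yaw": 0},{"x": 0,"y": 0,"z": -8,"yaw": 0},{"x": 0,"y": 0,"z": -14,"yaw": 0},{"x": 0,"y": 0,"z": -14,"yaw": 0},{"x": 0,"y": 0,"z": -14,"yaw": 0}], "gripper": 1}}

```text
clock: 13.28
eef_pos: [0.4812, -0.3193, 0.1633]
tool_rot: [-0.051, 0.999, -0.0, 0.0]
ft_force: [-0.5, 0.0, -0.4]
grip_width: 0.0851
grasp_force: 0.0
```

```bash
python3 d.py .659 -.069 .16 177.5;  python3 - <<'E'
from h import *
from m import lids
s=bot.camera("side");t=bot.camera("top");cv2.imwrite("pics/s3.png",s)
print("tray side",lids("side",s,"blue",.065),"tray top",lids("top",t,"blue",.065),"plat",lids("side",s,"blue",.11),lids("top",t,"blue",.11))
E
```

```text
cm [-20.2  23.1   0.3] yaw 8.3 | q6 -39.4 q1 -33.6 head -174.2
tray side [[683.9, -104.1, 68.9, 80.3, 88.9], [485.1, -312.4, 70.9, 65.7, 5.4]] tray top [[484.5, -318.9, 68.8, 58.6, 5.1], [670.4, -76.0, 61.3, 72.8, 88.1]] plat [[660.1, -66.7, 64.0, 74.5, 88.9], [475.4, -260.1, 65.9, 61.0, 5.4]] [[481.8, -303.1, 65.4, 55.8, 5.1], [658.7, -72.0, 58.3, 69.3, 88.1]]
```

Call:
{"name": "move_arm", "arguments": {"motion": [{"x": -4,"y": 5,"z": 0,"yaw": 2},{"x": -8,"y": 10,"z": 0,"yaw": 4},{"x": -12,"y": 15,"z": 0,"yaw": 6},{"x": -16,"y": 20,"z": 0,"yaw": 8.3},{"x": -20.2,"y": 23.4,"z": 0,"yaw": 8.3},{"x": -20.2,"y": 23.4,"z": 0,"yaw": 8.3},{"x": -20.2,"y": 23.4,"z": 0,"yaw": 8.3},{"x": -20.2,"y": 23.4,"z": 0,"yaw": 8.3}]}}

```text
clock: 14.38
eef_pos: [0.6574, -0.0674, 0.1626]
tool_rot: [0.022, 1.0, -0.0, -0.001]
ft_force: [-0.1, -0.6, -0.1]
grip_width: 0.0855
grasp_force: 0.0
```

```bash
python3 d.py .659 -.072 .066 177.5
```

```text
cm [-0.2 -0.5  9.7] yaw -0.1 | q6 -3.3 q1 -5.8 head 177.4
```

Call:
{"name": "move_arm", "arguments": {"motion": [{"x": -0.1,"y": -0.4,"z": 4,"yaw": 0},{"x": -0.1,"y": -0.4,"z": 8,"yaw": 0},{"x": -0.1,"y": -0.4,"z": 9.7,"yaw": 0},{"x": -0.1,"y": -0.4,"z": 9.7,"yaw": 0},{"x": -0.1,"y": -0.4,"z": 9.7,"yaw": 0}]}}

```text
clock: 15.0
eef_pos: [0.6606, -0.0707, 0.0683]
tool_rot: [0.022, 1.0, -0.0, 0.002]
ft_force: [0.0, 0.0, 0.3]
grip_width: 0.0852
grasp_force: 0.0
```

Call:
{"name": "move_arm", "arguments": {"motion": [{"x": 0,"y": 0,"z": 0,"yaw": 0},{"x": 0,"y": 0,"z": 0,"yaw": 0},{"x": 0,"y": 0,"z": 0,"yaw": 0},{"x": 0,"y": 0,"z": 0,"yaw": 0},{"x": 0,"y": 0,"z": 0,"yaw": 0},{"x": 0,"y": 0,"z": 0,"yaw": 0}], "gripper": -1}}

```text
clock: 15.75
eef_pos: [0.6607, -0.0703, 0.0683]
tool_rot: [0.022, 1.0, -0.0, 0.002]
ft_force: [-0.2, -1.1, 7.1]
grip_width: 0.0594
grasp_force: 65.9
```

Call:
{"name": "move_arm", "arguments": {"motion": [{"x": 0,"y": 0,"z": -3,"yaw": 0},{"x": 0,"y": 0,"z": -7,"yaw": 0},{"x": 0,"y": 0,"z": -10,"yaw": 0},{"x": 0,"y": 0,"z": -10,"yaw": 0},{"x": 0,"y": 0,"z": -10,"yaw": 0}]}}

```text
clock: 16.38
eef_pos: [0.6583, -0.0699, 0.1641]
tool_rot: [0.022, 1.0, 0.0, -0.002]
ft_force: [0.0, 0.0, -3.6]
grip_width: 0.0595
grasp_force: 65.5
```

```bash
python3 d.py .582 -.309 .16 185.8
```

```text
cm [  6.6 -24.2   0.4] yaw -8.3 | q6 -3.6 q1 -6.1 head 177.5
```

Call:
{"name": "move_arm", "arguments": {"motion": [{"x": 4,"y": -2,"z": 0,"yaw": -2},{"x": 6.6,"y": -6,"z": 0,"yaw": -4},{"x": 6.6,"y": -11,"z": 0,"yaw": -6},{"x": 6.6,"y": -16,"z": 0,"yaw": -8.3},{"x": 6.6,"y": -21,"z": 0,"yaw": -8.3},{"x": 6.6,"y": -24.2,"z": 0,"yaw": -8.3},{"x": 6.6,"y": -24.2,"z": 0,"yaw": -8.3},{"x": 6.6,"y": -24.2,"z": 0,"yaw": -8.3},{"x": 6.6,"y": -24.2,"z": 0,"yaw": -8.3}]}}

```text
clock: 17.5
eef_pos: [0.5828, -0.3076, 0.1654]
tool_rot: [-0.052, 0.999, 0.001, -0.001]
ft_force: [-1.0, 0.4, -3.7]
grip_width: 0.0593
grasp_force: 65.8
```

```bash
python3 d.py .582 -.309 .023 185.8
```

```text
cm [ 0.1 -0.2 14.2] yaw 0.1 | q6 -33.7 q1 -27.8 head -174.1
```

Call:
{"name": "move_arm", "arguments": {"motion": [{"x": 0,"y": 0,"z": 4.5,"yaw": 0},{"x": 0,"y": 0,"z": 9,"yaw": 0},{"x": 0,"y": 0,"z": 12.5,"yaw": 0},{"x": 0,"y": 0,"z": 14.1,"yaw": 0},{"x": 0,"y": 0,"z": 14.1,"yaw": 0},{"x": 0,"y": 0,"z": 14.1,"yaw": 0}]}}

```text
clock: 18.25
eef_pos: [0.5842, -0.3091, 0.0266]
tool_rot: [-0.051, 0.999, -0.001, 0.001]
ft_force: [0.8, -0.5, -2.8]
grip_width: 0.0593
grasp_force: 66.5
```

Call:
{"name": "move_arm", "arguments": {"motion": [{"x": 0,"y": 0,"z": 0,"yaw": 0},{"x": 0,"y": 0,"z": 0,"yaw": 0},{"x": 0,"y": 0,"z": 0,"yaw": 0},{"x": 0,"y": 0,"z": 0,"yaw": 0},{"x": 0,"y": 0,"z": -3,"yaw": 0},{"x": 0,"y": 0,"z": -8,"yaw": 0},{"x": 0,"y": 0,"z": -14,"yaw": 0},{"x": 0,"y": 0,"z": -14,"yaw": 0},{"x": 0,"y": 0,"z": -14,"yaw": 0}], "gripper": 1}}

```text
clock: 19.38
eef_pos: [0.583, -0.3091, 0.1655]
tool_rot: [-0.051, 0.999, -0.0, 0.0]
ft_force: [-0.1, 0.9, -0.1]
grip_width: 0.0852
grasp_force: 0.0
```

```bash
python3 d.py .459 .258 .19 182.7; python3 - <<'E'
from h import *
from m import lids
t=bot.camera("top");print("tray top",lids("top",t,"blue",.065));print(lids("top",t,"orange",.135))
s=bot.camera("side");cv2.imwrite("pics/s4.png",s);print("tray side",lids("side",s,"blue",.065),lids("side",s,"orange",.135))
E
```

```text
cm [ 6.6 57.7 -2.5] yaw 3.1 | q6 -33.8 q1 -27.9 head -174.2
tray top [[484.5, -318.9, 68.9, 58.5, 5.3], [582.9, -309.3, 68.6, 58.4, 5.6]]
[[563.9, 264.2, 291.9, 57.7, 5.3]]
tray side [[485.1, -312.3, 70.9, 66.0, 4.9], [583.6, -302.2, 70.8, 65.6, 5.9]] [[566.0, 269.7, 301.7, 62.7, 0.2]]
```

Call:
{"name": "move_arm", "arguments": {"motion": [{"x": 0.5,"y": 5,"z": -2.5,"yaw": 0},{"x": 1.2,"y": 11,"z": -2.5,"yaw": 1},{"x": 1.9,"y": 17,"z": -2.5,"yaw": 2},{"x": 2.6,"y": 23,"z": -2.5,"yaw": 3.1},{"x": 3.3,"y": 29,"z": -2.5,"yaw": 3.1},{"x": 4,"y": 35,"z": -2.5,"yaw": 3.1},{"x": 4.7,"y": 41,"z": -2.5,"yaw": 3.1},{"x": 5.4,"y": 47,"z": -2.5,"yaw": 3.1},{"x": 6,"y": 53,"z": -2.5,"yaw": 3.1},{"x": 6.6,"y": 57.7,"z": -2.5,"yaw": 3.1},{"x": 6.6,"y": 57.7,"z": -2.5,"yaw": 3.1},{"x": 6.6,"y": 57.7,"z": -2.5,"yaw": 3.1},{"x": 6.6,"y": 57.7,"z": -2.5,"yaw": 3.1},{"x": 6.6,"y": 57.7,"z": -2.5,"yaw": 3.1}]}}

```text
clock: 21.22
eef_pos: [0.4591, 0.257, 0.1902]
tool_rot: [-0.023, 1.0, -0.0, -0.0]
ft_force: [0.3, 0.4, -0.4]
grip_width: 0.0855
grasp_force: 0.0
```

```bash
python3 d.py .459 .258 .081 182.6; python3 - <<'E'
from h import *
s=bot.camera("side");cv2.imwrite("pics/l1.png",cv2.resize(s[220:480,90:440],(700,520)))
E
```

```text
cm [ 0.   0.1 10.9] yaw 0.0 | q6 26.6 q1 29.2 head -177.4
```

View pics/l1.png

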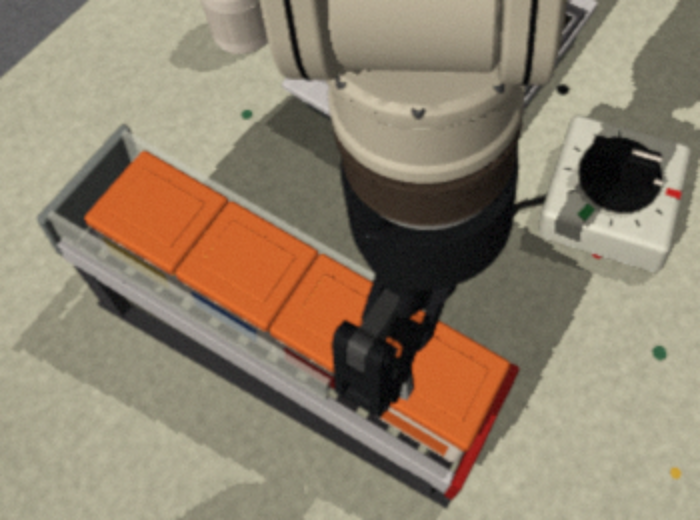

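The gripper is above the front orange tub and clear of the rails, and the dial is still on red. I'll descend and grasp.

Call:
{"name": "move_arm", "arguments": {"motion": [{"x": 0,"y": 0.1,"z": 4,"yaw": 0},{"x": 0,"y": 0.1,"z": 8,"yaw": 0},{"x": 0,"y": 0.1,"z": 10.5,"yaw": 0},{"x": 0,"y": 0.1,"z": 10.9,"yaw": 0},{"x": 0,"y": 0.1,"z": 10.9,"yaw": 0}]}}

```text
clock: 21.9
eef_pos: [0.4593, 0.2592, 0.082]
tool_rot: [-0.023, 1.0, 0.0, 0.0]
ft_force: [0.5, 0.2, 0.6]
grip_width: 0.0853
grasp_force: 0.0
```

Call:
{"name": "move_arm", "arguments": {"motion": [{"x": 0,"y": 0,"z": 0,"yaw": 0},{"x": 0,"y": 0,"z": 0,"yaw": 0},{"x": 0,"y": 0,"z": 0,"yaw": 0},{"x": 0,"y": 0,"z": 0,"yaw": 0},{"x": 0,"y": 0,"z": 0,"yaw": 0},{"x": 0,"y": 0,"z": 0,"yaw": 0}], "gripper": -1}}

```text
clock: 22.65
eef_pos: [0.4598, 0.2604, 0.0833]
tool_rot: [-0.024, 1.0, 0.001, 0.002]
ft_force: [-1.4, 1.2, 5.1]
grip_width: 0.0593
grasp_force: 64.6
```

Call:
{"name": "move_arm", "arguments": {"motion": [{"x": 0,"y": 0,"z": -4,"yaw": 0},{"x": 0,"y": 0,"z": -9,"yaw": 0},{"x": 0,"y": 0,"z": -12,"yaw": 0},{"x": 0,"y": 0,"z": -12,"yaw": 0},{"x": 0,"y": 0,"z": -12,"yaw": 0}]}}

```text
clock: 23.28
eef_pos: [0.458, 0.2588, 0.2001]
tool_rot: [-0.024, 1.0, -0.001, -0.001]
ft_force: [-0.6, 0.9, -2.3]
grip_width: 0.0594
grasp_force: 69.1
```

```bash
python3 d.py .663 .035 .19 177.5
```

```text
cm [-19.4 -23.3   1. ] yaw 5.2 | q6 26.7 q1 29.5 head -177.3
```

Call:
{"name": "move_arm", "arguments": {"motion": [{"x": -4,"y": -4.5,"z": 0,"yaw": 1},{"x": -8,"y": -9,"z": 0,"yaw": 2},{"x": -12,"y": -14,"z": 0,"yaw": 3},{"x": -16,"y": -19,"z": 0.5,"yaw": 4},{"x": -19.4,"y": -23.3,"z": 1,"yaw": 5.2},{"x": -19.4,"y": -23.3,"z": 1,"yaw": 5.2},{"x": -19.4,"y": -23.3,"z": 1,"yaw": 5.2},{"x": -19.4,"y": -23.3,"z": 1,"yaw": 5.2},{"x": -19.4,"y": -23.3,"z": 1,"yaw": 5.2}]}}

```text
clock: 24.4
eef_pos: [0.663, 0.0372, 0.1918]
tool_rot: [0.021, 1.0, 0.0, 0.0]
ft_force: [-0.6, -0.4, -1.5]
grip_width: 0.0589
grasp_force: 69.1
```

```bash
python3 d.py .663 .035 .079 177.5
```

```text
cm [-0.  -0.2 11.3] yaw 0.1 | q6 5.6 q1 3.2 head 177.6
```

Call:
{"name": "move_arm", "arguments": {"motion": [{"x": 0,"y": -0.2,"z": 4,"yaw": 0},{"x": 0,"y": -0.2,"z": 8,"yaw": 0},{"x": 0,"y": -0.2,"z": 10.5,"yaw": 0},{"x": 0,"y": -0.2,"z": 11.3,"yaw": 0},{"x": 0,"y": -0.2,"z": 11.3,"yaw": 0},{"x": 0,"y": -0.2,"z": 11.3,"yaw": 0}]}}

```text
clock: 25.15
eef_pos: [0.6645, 0.0342, 0.0798]
tool_rot: [0.021, 1.0, 0.0, 0.001]
ft_force: [0.5, -0.2, -1.4]
grip_width: 0.0591
grasp_force: 69.4
```

```bash
python3 d.py .663 .035 .077 177.5;python3 - <<'E'
from h import *
from m import lids
s=bot.camera("side");cv2.imwrite("pics/l2.png",cv2.resize(s[140:480,90:440],(700,580)))
E
```

```text
cm [0.2 0.1 0.3] yaw 0.1 | q6 5.4 q1 2.9 head 177.6
```

View pics/l2.png

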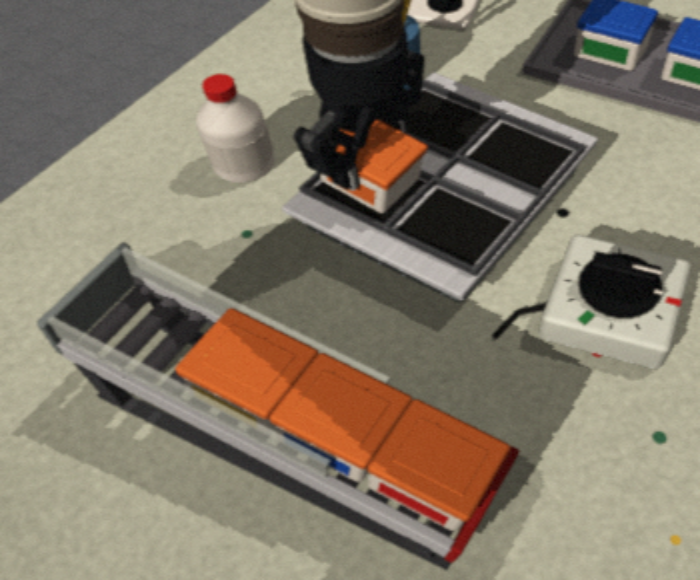

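The first orange tub is over the far-left bay with one edge about to touch, and the queue has advanced to the stop. I'll release it.

Call:
{"name": "move_arm", "arguments": {"motion": [{"x": 0,"y": 0.1,"z": 0.3,"yaw": 0},{"x": 0,"y": 0.1,"z": 0.3,"yaw": 0}]}}

```text
clock: 25.45
eef_pos: [0.6648, 0.0344, 0.0781]
tool_rot: [0.022, 1.0, -0.0, 0.002]
ft_force: [-1.1, -0.5, 6.6]
grip_width: 0.0593
grasp_force: 70.4
```

Call:
{"name": "move_arm", "arguments": {"motion": [{"x": 0,"y": 0,"z": 0,"yaw": 0},{"x": 0,"y": 0,"z": 0,"yaw": 0},{"x": 0,"y": 0,"z": 0,"yaw": 0},{"x": 0,"y": 0,"z": 0,"yaw": 0},{"x": 0,"y": 0,"z": -3,"yaw": 0},{"x": 0,"y": 0,"z": -8,"yaw": 0},{"x": 0,"y": 0,"z": -11.5,"yaw": 0},{"x": 0,"y": 0,"z": -11.5,"yaw": 0}], "gripper": 1}}

```text
clock: 26.45
eef_pos: [0.6658, 0.0349, 0.1947]
tool_rot: [0.022, 1.0, 0.0, 0.004]
ft_force: [-0.1, 0.3, -0.0]
grip_width: 0.0853
grasp_force: 0.0
```

```bash
python3 d.py .459 .258 .19 182.6
```

```text
cm [21.6 21.4  0.3] yaw -5.1 | q6 5.5 q1 3.0 head 177.5
```

Call:
{"name": "move_arm", "arguments": {"motion": [{"x": 4.5,"y": 4.5,"z": 0,"yaw": -1},{"x": 9,"y": 9,"z": 0,"yaw": -2},{"x": 13.5,"y": 13.5,"z": 0,"yaw": -3},{"x": 18,"y": 18,"z": 0,"yaw": -4},{"x": 21.4,"y": 21.4,"z": 0.3,"yaw": -5.1},{"x": 21.4,"y": 21.4,"z": 0.3,"yaw": -5.1},{"x": 21.4,"y": 21.4,"z": 0.3,"yaw": -5.1},{"x": 21.4,"y": 21.4,"z": 0.3,"yaw": -5.1}]}}

```text
clock: 27.45
eef_pos: [0.4597, 0.2568, 0.1868]
tool_rot: [-0.022, 1.0, -0.0, -0.0]
ft_force: [-0.1, -0.2, 0.5]
grip_width: 0.0854
grasp_force: 0.0
```

```bash
python3 d.py .459 .259 .082 182.6; python3 - <<'E'
from h import *
from m import lids
t=bot.camera("top");cv2.imwrite("pics/t5.png",t); print("top .11",lids("top",t,"orange",.11));print("blue",lids("top",t,"blue",.065))
s=bot.camera("side");print("side",lids("side",s,"orange",.11))
E
```

```text
cm [ 0.1  0.2 10.5] yaw -0.1 | q6 26.7 q1 29.2 head -177.5
top .11 [[563.8, 271.1, 153.1, 58.7, 4.5], [667.5, 32.9, 58.5, 69.9, 87.8]]
blue [[484.7, -318.8, 68.3, 58.8, 5.3], [583.4, -309.2, 69.5, 58.4, 5.6]]
side [[447.7, 260.0, 58.2, 61.6, 1.1], [584.1, 261.8, 132.0, 64.4, 0.9]]
```

Call:
{"name": "move_arm", "arguments": {"motion": [{"x": 0,"y": 0.2,"z": 4,"yaw": 0},{"x": 0,"y": 0.2,"z": 8,"yaw": 0},{"x": 0,"y": 0.2,"z": 10.2,"yaw": 0},{"x": 0,"y": 0.2,"z": 10.5,"yaw": 0},{"x": 0,"y": 0.2,"z": 10.5,"yaw": 0}]}}

```text
clock: 28.18
eef_pos: [0.4597, 0.2596, 0.0829]
tool_rot: [-0.022, 1.0, 0.0, 0.0]
ft_force: [-0.2, -0.5, 0.4]
grip_width: 0.0852
grasp_force: 0.0
```

Call:
{"name": "move_arm", "arguments": {"motion": [{"x": 0,"y": 0,"z": 0,"yaw": 0},{"x": 0,"y": 0,"z": 0,"yaw": 0},{"x": 0,"y": 0,"z": 0,"yaw": 0},{"x": 0,"y": 0,"z": 0,"yaw": 0},{"x": 0,"y": 0,"z": 0,"yaw": 0},{"x": 0,"y": 0,"z": 0,"yaw": 0}], "gripper": -1}}

```text
clock: 28.92
eef_pos: [0.4599, 0.2607, 0.084]
tool_rot: [-0.023, 1.0, 0.001, 0.002]
ft_force: [0.4, 0.2, 5.5]
grip_width: 0.0592
grasp_force: 64.8
```

Call:
{"name": "move_arm", "arguments": {"motion": [{"x": 0,"y": 0,"z": -4,"yaw": 0},{"x": 0,"y": 0,"z": -9,"yaw": 0},{"x": 0,"y": 0,"z": -12,"yaw": 0},{"x": 0,"y": 0,"z": -12,"yaw": 0},{"x": 0,"y": 0,"z": -12,"yaw": 0}]}}

```text
clock: 29.55
eef_pos: [0.4578, 0.2592, 0.2005]
tool_rot: [-0.023, 1.0, -0.001, -0.001]
ft_force: [-0.0, -0.6, -2.9]
grip_width: 0.0588
grasp_force: 69.9
```

```bash
python3 d.py .573 .039 .19 177.5
```

```text
cm [-10.5 -22.5   1.1] yaw 5.1 | q6 26.9 q1 29.5 head -177.4
```

Call:
{"name": "move_arm", "arguments": {"motion": [{"x": -2,"y": -4.5,"z": 0,"yaw": 1},{"x": -4,"y": -9,"z": 0,"yaw": 2},{"x": -6,"y": -14,"z": 0,"yaw": 3},{"x": -8.5,"y": -19,"z": 0.5,"yaw": 4},{"x": -10.5,"y": -22.6,"z": 1,"yaw": 5.1},{"x": -10.5,"y": -22.6,"z": 1,"yaw": 5.1},{"x": -10.5,"y": -22.6,"z": 1,"yaw": 5.1},{"x": -10.5,"y": -22.6,"z": 1,"yaw": 5.1},{"x": -10.5,"y": -22.6,"z": 1,"yaw": 5.1}]}}

```text
clock: 30.68
eef_pos: [0.5737, 0.0399, 0.1923]
tool_rot: [0.021, 1.0, 0.0, -0.0]
ft_force: [0.5, 0.2, -2.2]
grip_width: 0.0592
grasp_force: 69.6
```

```bash
python3 d.py .572 .039 .078 177.5
```

```text
cm [ 0.2 -0.1 11.4] yaw 0.1 | q6 6.3 q1 4.0 head 177.6
```

Call:
{"name": "move_arm", "arguments": {"motion": [{"x": 0.3,"y": -0.1,"z": 4,"yaw": 0},{"x": 0.3,"y": -0.1,"z": 8,"yaw": 0},{"x": 0.3,"y": -0.1,"z": 10.5,"yaw": 0},{"x": 0.3,"y": -0.1,"z": 11.4,"yaw": 0},{"x": 0.3,"y": -0.1,"z": 11.5,"yaw": 0},{"x": 0.3,"y": -0.1,"z": 11.5,"yaw": 0}]}}

```text
clock: 31.42
eef_pos: [0.5715, 0.0384, 0.0784]
tool_rot: [0.021, 1.0, 0.0, 0.001]
ft_force: [-0.1, -0.5, -1.5]
grip_width: 0.0593
grasp_force: 70.4
```

Call:
{"name": "move_arm", "arguments": {"motion": [{"x": 0,"y": 0,"z": 0,"yaw": 0},{"x": 0,"y": 0,"z": 0,"yaw": 0},{"x": 0,"y": 0,"z": 0,"yaw": 0},{"x": 0,"y": 0,"z": 0,"yaw": 0},{"x": 0,"y": 0,"z": -3,"yaw": 0},{"x": 0,"y": 0,"z": -8,"yaw": 0},{"x": 0,"y": 0,"z": -11.5,"yaw": 0},{"x": 0,"y": 0,"z": -11.5,"yaw": 0}], "gripper": 1}}

```text
clock: 32.42
eef_pos: [0.5734, 0.0381, 0.1961]
tool_rot: [0.022, 1.0, 0.0, 0.004]
ft_force: [-0.4, 0.5, 1.0]
grip_width: 0.0854
grasp_force: 0.0
```

```bash
python3 d.py .459 .258 .19 182.6
```

```text
cm [12.4 21.5  0.5] yaw -5.1 | q6 6.3 q1 3.8 head 177.5
```

Call:
{"name": "move_arm", "arguments": {"motion": [{"x": 2.5,"y": 4.5,"z": 0,"yaw": -1},{"x": 5,"y": 9,"z": 0,"yaw": -2},{"x": 7.5,"y": 13.5,"z": 0,"yaw": -3},{"x": 10,"y": 18,"z": 0,"yaw": -4},{"x": 12.3,"y": 21.6,"z": 0.3,"yaw": -5.1},{"x": 12.3,"y": 21.6,"z": 0.3,"yaw": -5.1},{"x": 12.3,"y": 21.6,"z": 0.3,"yaw": -5.1},{"x": 12.3,"y": 21.6,"z": 0.3,"yaw": -5.1}]}}

```text
clock: 33.42
eef_pos: [0.4579, 0.258, 0.1889]
tool_rot: [-0.022, 1.0, -0.0, -0.0]
ft_force: [0.0, 0.4, -0.7]
grip_width: 0.0856
grasp_force: 0.0
```

```bash
python3 d.py .459 .259 .082 182.6; python3 - <<'E'
from h import *
from m import lids
t=bot.camera("top");cv2.imwrite("pics/t6.png",t); print("top .11",lids("top",t,"orange",.11));print("blue",lids("top",t,"blue",.065))
s=bot.camera("side");print("side",lids("side",s,"orange",.11))
E
```

```text
cm [-0.1  0.1 10.7] yaw -0.1 | q6 26.9 q1 29.4 head -177.5
top .11 [[523.5, 267.7, 83.0, 58.7, 6.1], [573.3, 37.0, 58.4, 70.8, 87.5], [667.5, 32.9, 58.4, 70.0, 87.5]]
blue [[484.7, -318.8, 68.5, 58.5, 5.3], [583.4, -309.2, 69.6, 58.3, 5.8]]
side [[447.2, 256.8, 57.2, 61.6, 0.7], [543.9, 261.4, 53.6, 63.4, 1.1]]
```

Second tub seated at (573,37) mm. Now the third.

Call:
{"name": "move_arm", "arguments": {"motion": [{"x": -0.1,"y": 0.1,"z": 4,"yaw": 0},{"x": -0.1,"y": 0.1,"z": 8,"yaw": 0},{"x": -0.1,"y": 0.1,"z": 10.4,"yaw": 0},{"x": -0.1,"y": 0.1,"z": 10.7,"yaw": 0},{"x": -0.1,"y": 0.1,"z": 10.7,"yaw": 0}]}}

```text
clock: 34.15
eef_pos: [0.4592, 0.26, 0.083]
tool_rot: [-0.022, 1.0, 0.0, 0.0]
ft_force: [0.1, -0.7, 0.4]
grip_width: 0.085
grasp_force: 0.0
```

Call:
{"name": "move_arm", "arguments": {"motion": [{"x": 0,"y": 0,"z": 0,"yaw": 0},{"x": 0,"y": 0,"z": 0,"yaw": 0},{"x": 0,"y": 0,"z": 0,"yaw": 0},{"x": 0,"y": 0,"z": 0,"yaw": 0},{"x": 0,"y": 0,"z": 0,"yaw": 0},{"x": 0,"y": 0,"z": 0,"yaw": 0}], "gripper": -1}}

```text
clock: 34.9
eef_pos: [0.4596, 0.2601, 0.084]
tool_rot: [-0.023, 1.0, 0.0, 0.002]
ft_force: [0.4, -2.1, 5.4]
grip_width: 0.0591
grasp_force: 65.3
```

Call:
{"name": "move_arm", "arguments": {"motion": [{"x": 0,"y": 0,"z": -4,"yaw": 0},{"x": 0,"y": 0,"z": -9,"yaw": 0},{"x": 0,"y": 0,"z": -12,"yaw": 0},{"x": 0,"y": 0,"z": -12,"yaw": 0},{"x": 0,"y": 0,"z": -12,"yaw": 0}]}}

```text
clock: 35.52
eef_pos: [0.4575, 0.2597, 0.2007]
tool_rot: [-0.023, 1.0, -0.001, -0.001]
ft_force: [-0.3, -0.7, -4.0]
grip_width: 0.0593
grasp_force: 69.2
```

```bash
python3 d.py .658 -.074 .19 177.5
```

```text
cm [-18.5 -34.3   1.1] yaw 5.1 | q6 26.9 q1 29.6 head -177.4
```

Call:
{"name": "move_arm", "arguments": {"motion": [{"x": -2.5,"y": -5,"z": 0,"yaw": 1},{"x": -5,"y": -10,"z": 0,"yaw": 2},{"x": -8,"y": -15,"z": 0,"yaw": 3},{"x": -11,"y": -20,"z": 0.5,"yaw": 4},{"x": -14,"y": -25,"z": 1,"yaw": 5.1},{"x": -16.5,"y": -30,"z": 1,"yaw": 5.1},{"x": -18.5,"y": -34.3,"z": 1,"yaw": 5.1},{"x": -18.5,"y": -34.3,"z": 1,"yaw": 5.1},{"x": -18.5,"y": -34.3,"z": 1,"yaw": 5.1},{"x": -18.5,"y": -34.3,"z": 1,"yaw": 5.1},{"x": -18.5,"y": -34.3,"z": 1,"yaw": 5.1}]}}

```text
clock: 36.9
eef_pos: [0.6586, -0.0727, 0.1924]
tool_rot: [0.021, 1.0, 0.0, -0.0]
ft_force: [-0.1, 0.8, -3.1]
grip_width: 0.0594
grasp_force: 68.9
```

```bash
python3 d.py .658 -.073 .078 177.5
```

```text
cm [ 0.1 -0.  11.4] yaw 0.1 | q6 -3.9 q1 -6.3 head 177.6
```

Call:
{"name": "move_arm", "arguments": {"motion": [{"x": 0.2,"y": 0,"z": 4,"yaw": 0},{"x": 0.2,"y": 0,"z": 8,"yaw": 0},{"x": 0.2,"y": 0,"z": 10.5,"yaw": 0},{"x": 0.2,"y": 0,"z": 11.4,"yaw": 0},{"x": 0.2,"y": 0,"z": 11.5,"yaw": 0},{"x": 0.2,"y": 0,"z": 11.5,"yaw": 0}]}}

```text
clock: 37.65
eef_pos: [0.6574, -0.0734, 0.0786]
tool_rot: [0.021, 1.0, 0.0, 0.001]
ft_force: [-0.8, 1.0, -0.4]
grip_width: 0.0592
grasp_force: 69.5
```

Call:
{"name": "move_arm", "arguments": {"motion": [{"x": 0,"y": 0,"z": 0,"yaw": 0},{"x": 0,"y": 0,"z": 0,"yaw": 0},{"x": 0,"y": 0,"z": 0,"yaw": 0},{"x": 0,"y": 0,"z": 0,"yaw": 0},{"x": 0,"y": 0,"z": -3,"yaw": 0},{"x": 0,"y": 0,"z": -8,"yaw": 0},{"x": 0,"y": 0,"z": -11.5,"yaw": 0},{"x": 0,"y": 0,"z": -11.5,"yaw": 0}], "gripper": 1}}

```text
clock: 38.65
eef_pos: [0.6593, -0.0743, 0.1968]
tool_rot: [0.022, 1.0, -0.0, 0.004]
ft_force: [0.3, 0.2, 1.0]
grip_width: 0.0857
grasp_force: 0.0
```

```bash
python3 d.py .458 .258 .19 182.6
```

```text
cm [21.6 32.3  0.5] yaw -5.1 | q6 -3.9 q1 -6.4 head 177.5
```

Call:
{"name": "move_arm", "arguments": {"motion": [{"x": 3.4,"y": 5,"z": 0,"yaw": -1},{"x": 6.7,"y": 10,"z": 0,"yaw": -2},{"x": 10,"y": 15,"z": 0,"yaw": -3},{"x": 13.4,"y": 20,"z": 0,"yaw": -4},{"x": 16.7,"y": 25,"z": 0.3,"yaw": -5.1},{"x": 20,"y": 30,"z": 0.3,"yaw": -5.1},{"x": 21.6,"y": 32.4,"z": 0.3,"yaw": -5.1},{"x": 21.6,"y": 32.4,"z": 0.3,"yaw": -5.1},{"x": 21.6,"y": 32.4,"z": 0.3,"yaw": -5.1},{"x": 21.6,"y": 32.4,"z": 0.3,"yaw": -5.1}]}}

```text
clock: 39.9
eef_pos: [0.4557, 0.2579, 0.1889]
tool_rot: [-0.022, 1.0, -0.0, -0.0]
ft_force: [0.1, 0.1, -0.1]
grip_width: 0.0858
grasp_force: 0.0
```

```bash
python3 d.py .459 .259 .082 182.6; python3 - <<'E'
from h import *
from m import lids
t=bot.camera("top");cv2.imwrite("pics/t7.png",t); print("top .11",lids("top",t,"orange",.11));print("blue",lids("top",t,"blue",.065))
s=bot.camera("side");cv2.imwrite("pics/s7.png",s); print("side",lids("side",s,"orange",.12))
E
```

```text
cm [-0.3  0.1 10.7] yaw -0.1 | q6 27.0 q1 29.5 head -177.5
top .11 [[573.3, 37.1, 58.6, 70.8, 87.5], [659.4, -74.5, 58.7, 69.8, 87.6], [667.5, 32.9, 58.4, 70.0, 87.5]]
blue [[484.7, -318.8, 68.4, 58.5, 5.2], [583.4, -309.1, 69.5, 58.6, 5.6]]
side [[443.9, 263.1, 53.8, 60.3, 0.3]]
```

Call:
{"name": "move_arm", "arguments": {"motion": [{"x": -0.3,"y": 0.1,"z": 4,"yaw": 0},{"x": -0.3,"y": 0.1,"z": 8,"yaw": 0},{"x": -0.3,"y": 0.1,"z": 10.4,"yaw": 0},{"x": -0.3,"y": 0.1,"z": 10.7,"yaw": 0},{"x": -0.3,"y": 0.1,"z": 10.7,"yaw": 0}]}}

```text
clock: 40.62
eef_pos: [0.4588, 0.2601, 0.083]
tool_rot: [-0.023, 1.0, 0.0, 0.0]
ft_force: [0.8, 0.1, -0.6]
grip_width: 0.0854
grasp_force: 0.0
```

Call:
{"name": "move_arm", "arguments": {"motion": [{"x": 0,"y": 0,"z": 0,"yaw": 0},{"x": 0,"y": 0,"z": 0,"yaw": 0},{"x": 0,"y": 0,"z": 0,"yaw": 0},{"x": 0,"y": 0,"z": 0,"yaw": 0},{"x": 0,"y": 0,"z": 0,"yaw": 0},{"x": 0,"y": 0,"z": 0,"yaw": 0}], "gripper": -1}}

```text
clock: 41.38
eef_pos: [0.4592, 0.2609, 0.084]
tool_rot: [-0.023, 1.0, 0.001, 0.002]
ft_force: [-0.2, 0.4, 6.6]
grip_width: 0.0591
grasp_force: 64.6
```

Call:
{"name": "move_arm", "arguments": {"motion": [{"x": 0,"y": 0,"z": -4,"yaw": 0},{"x": 0,"y": 0,"z": -9,"yaw": 0},{"x": 0,"y": 0,"z": -12,"yaw": 0},{"x": 0,"y": 0,"z": -12,"yaw": 0},{"x": 0,"y": 0,"z": -12,"yaw": 0}]}}

```text
clock: 42.0
eef_pos: [0.4571, 0.2596, 0.2005]
tool_rot: [-0.023, 1.0, -0.001, -0.001]
ft_force: [0.1, -0.1, -3.3]
grip_width: 0.059
grasp_force: 69.2
```

```bash
python3 d.py .567 -.070 .19 177.5
```

```text
cm [ -9.5 -33.4   1.1] yaw 5.1 | q6 27.0 q1 29.6 head -177.4
```

Call:
{"name": "move_arm", "arguments": {"motion": [{"x": -1.5,"y": -5,"z": 0,"yaw": 1},{"x": -3,"y": -10,"z": 0,"yaw": 2},{"x": -4.5,"y": -15,"z": 0,"yaw": 3},{"x": -6,"y": -20,"z": 0.5,"yaw": 4},{"x": -7.5,"y": -25,"z": 1,"yaw": 5.1},{"x": -9,"y": -30,"z": 1,"yaw": 5.1},{"x": -9.5,"y": -33.4,"z": 1,"yaw": 5.1},{"x": -9.5,"y": -33.4,"z": 1,"yaw": 5.1},{"x": -9.5,"y": -33.4,"z": 1,"yaw": 5.1},{"x": -9.5,"y": -33.4,"z": 1,"yaw": 5.1},{"x": -9.5,"y": -33.4,"z": 1,"yaw": 5.1}]}}

```text
clock: 43.38
eef_pos: [0.5681, -0.0679, 0.1922]
tool_rot: [0.021, 1.0, 0.0, -0.0]
ft_force: [0.5, 0.9, -2.9]
grip_width: 0.0596
grasp_force: 69.0
```

```bash
python3 d.py .567 -.070 .078 177.5
```

```text
cm [ 0.1 -0.2 11.4] yaw 0.1 | q6 -4.5 q1 -6.8 head 177.6
```

Call:
{"name": "move_arm", "arguments": {"motion": [{"x": 0.2,"y": -0.2,"z": 4,"yaw": 0},{"x": 0.2,"y": -0.2,"z": 8,"yaw": 0},{"x": 0.2,"y": -0.2,"z": 10.5,"yaw": 0},{"x": 0.2,"y": -0.2,"z": 11.4,"yaw": 0},{"x": 0.2,"y": -0.2,"z": 11.5,"yaw": 0},{"x": 0.2,"y": -0.2,"z": 11.5,"yaw": 0}]}}

```text
clock: 44.12
eef_pos: [0.5667, -0.0706, 0.0784]
tool_rot: [0.021, 1.0, 0.0, 0.001]
ft_force: [-1.8, 1.7, -1.2]
grip_width: 0.059
grasp_force: 69.7
```

Call:
{"name": "move_arm", "arguments": {"motion": [{"x": 0,"y": 0,"z": 0,"yaw": 0},{"x": 0,"y": 0,"z": 0,"yaw": 0},{"x": 0,"y": 0,"z": 0,"yaw": 0},{"x": 0,"y": 0,"z": 0,"yaw": 0},{"x": 0,"y": 0,"z": -3,"yaw": 0},{"x": 0,"y": 0,"z": -8,"yaw": 0},{"x": 0,"y": 0,"z": -11.5,"yaw": 0},{"x": 0,"y": 0,"z": -11.5,"yaw": 0}], "gripper": 1}}

```text
clock: 45.12
eef_pos: [0.5686, -0.0714, 0.1961]
tool_rot: [0.022, 1.0, -0.0, 0.004]
ft_force: [-0.7, 0.2, -0.3]
grip_width: 0.0855
grasp_force: 0.0
```

```bash
python3 d.py .25 .25 .21 193
```

```text
cm [33.2 30.7 -1.7] yaw -15.5 | q6 -4.7 q1 -7.2 head 177.5
```

Call:
{"name": "move_arm", "arguments": {"motion": [{"x": 4,"y": 4,"z": -1,"yaw": -3},{"x": 8,"y": 8,"z": -1.5,"yaw": -6},{"x": 12,"y": 12,"z": -1.5,"yaw": -9},{"x": 16,"y": 16,"z": -1.5,"yaw": -12},{"x": 20,"y": 20,"z": -1.5,"yaw": -15},{"x": 24,"y": 24,"z": -1.5,"yaw": -15},{"x": 28,"y": 28,"z": -1.5,"yaw": -15},{"x": 32,"y": 30.5,"z": -1.5,"yaw": -15},{"x": 32,"y": 30.5,"z": -1.5,"yaw": -15},{"x": 32,"y": 30.5,"z": -1.5,"yaw": -15}]}}

```text
clock: 46.38
eef_pos: [0.2596, 0.2472, 0.2067]
tool_rot: [-0.109, 0.994, -0.0, -0.0]
ft_force: [-0.3, -0.7, 0.0]
grip_width: 0.0853
grasp_force: 0.0
```

```bash
python3 d.py .4245 .0305 .17 192; python3 - <<'E'
from h import *
from m import lids
t=bot.camera("top");cv2.imwrite("pics/t8.png",t); print("top .11",lids("top",t,"orange",.11));print("blue",lids("top",t,"blue",.065))
s=bot.camera("side");cv2.imwrite("pics/s8.png",s)
a=t[180:360,265:525]; b=s[120:330,225:485]
cv2.imwrite("pics/v8.png",np.hstack([cv2.resize(a,(400,277)),cv2.resize(b,(400,323))[:277]]))
b=cv2.resize(s[265:365,350:450],None,fx=4.21,fy=4.21,interpolation=2); a=cv2.resize(t[285:385,265:355],None,fx=4.21,fy=4.21,interpolation=2)
cv2.imwrite("pics/dial8.png",np.hstack([a,b]))
E
```

```text
cm [-11.4 -24.7   3.7] yaw 0.6 | q6 31.1 q1 43.6 head -167.4
top .11 [[569.4, -70.8, 59.4, 70.6, 87.5], [573.5, 37.2, 58.1, 70.6, 87.5], [659.5, -74.5, 58.5, 69.8, 87.9], [667.5, 33.0, 58.0, 70.0, 87.2]]
blue [[484.4, -318.9, 69.0, 58.6, 5.2], [583.4, -309.2, 69.5, 58.5, 5.6]]
```

View pics/v8.png

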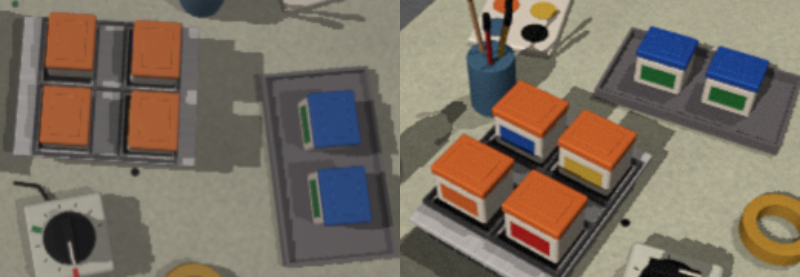

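View pics/dial8.png

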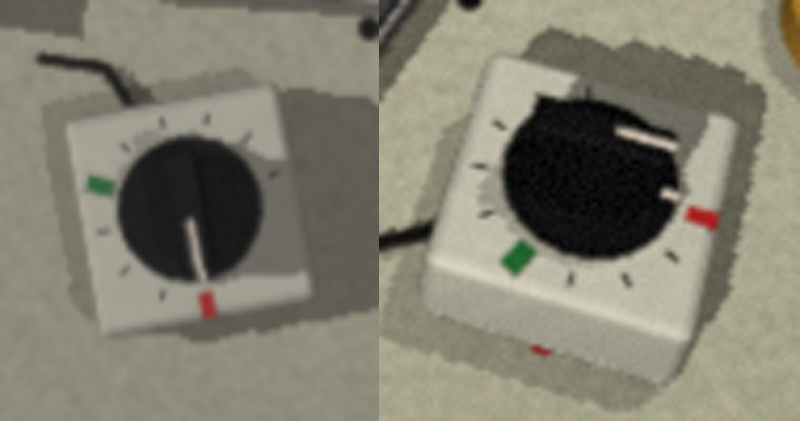

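All four orange tubs sit flat in their bays, both blue tubs are flat in the tray, and the pointer is on red. The green mark is about 116° clockwise, so I'll go to the dial now.

Call:
{"name": "move_arm", "arguments": {"motion": [{"x": -2.3,"y": -5,"z": 0,"yaw": 0.6},{"x": -4.6,"y": -10,"z": 0,"yaw": 0.6},{"x": -7,"y": -15,"z": 1,"yaw": 0.6},{"x": -9.3,"y": -20,"z": 2,"yaw": 0.6},{"x": -11.4,"y": -24.6,"z": 3.7,"yaw": 0.6},{"x": -11.4,"y": -24.6,"z": 3.7,"yaw": 0.6},{"x": -11.4,"y": -24.6,"z": 3.7,"yaw": 0.6},{"x": -11.4,"y": -24.6,"z": 3.7,"yaw": 0.6},{"x": -11.4,"y": -24.6,"z": 3.7,"yaw": 0.6}]}}

```text
clock: 47.6
eef_pos: [0.4241, 0.0329, 0.1708]
tool_rot: [-0.105, 0.994, 0.0, 0.0]
ft_force: [-0.7, 0.2, 0.6]
grip_width: 0.0852
grasp_force: 0.0
```

```bash
python3 d.py .4256 .0316 .061 191.5
```

```text
cm [-0.1 -0.2 11. ] yaw 0.5 | q6 -7.6 q1 4.4 head -168.0
```

Call:
{"name": "move_arm", "arguments": {"motion": [{"x": 0,"y": -0.1,"z": 5,"yaw": 0.5},{"x": 0,"y": -0.1,"z": 9,"yaw": 0.5},{"x": 0,"y": -0.1,"z": 11,"yaw": 0.5},{"x": 0,"y": -0.1,"z": 11,"yaw": 0.5},{"x": 0,"y": -0.1,"z": 11,"yaw": 0.5}]}}

```text
clock: 48.22
eef_pos: [0.4254, 0.0316, 0.0614]
tool_rot: [-0.1, 0.995, -0.0, 0.001]
ft_force: [0.2, 0.1, 0.8]
grip_width: 0.0853
grasp_force: 0.0
```

Call:
{"name": "move_arm", "arguments": {"motion": [{"x": 0,"y": 0,"z": 0,"yaw": 0},{"x": 0,"y": 0,"z": 0,"yaw": 0},{"x": 0,"y": 0,"z": 0,"yaw": 0},{"x": 0,"y": 0,"z": 0,"yaw": 0},{"x": 0,"y": 0,"z": 0,"yaw": 0},{"x": 0,"y": 0,"z": 0,"yaw": 0},{"x": 0,"y": 0,"z": 0,"yaw": 0},{"x": 0,"y": 0,"z": 0,"yaw": 0}], "gripper": -1}}

```text
clock: 49.22
eef_pos: [0.4246, 0.0314, 0.0607]
tool_rot: [-0.1, 0.995, 0.0, 0.0]
ft_force: [-1.3, 1.2, 6.3]
grip_width: 0.0154
grasp_force: 58.8
```

Call:
{"name": "move_arm", "arguments": {"motion": [{"x": 0,"y": 0,"z": 0,"yaw": 8},{"x": 0,"y": 0,"z": 0,"yaw": 17},{"x": 0,"y": 0,"z": 0,"yaw": 26},{"x": 0,"y": 0,"z": 0,"yaw": 35},{"x": 0,"y": 0,"z": 0,"yaw": 44},{"x": 0,"y": 0,"z": 0,"yaw": 53},{"x": 0,"y": 0,"z": 0,"yaw": 62},{"x": 0,"y": 0,"z": 0,"yaw": 71},{"x": 0,"y": 0,"z": 0,"yaw": 80},{"x": 0,"y": 0,"z": 0,"yaw": 89},{"x": 0,"y": 0,"z": 0,"yaw": 98},{"x": 0,"y": 0,"z": 0,"yaw": 106},{"x": 0,"y": 0,"z": 0,"yaw": 112},{"x": 0,"y": 0,"z": 0,"yaw": 116},{"x": 0,"y": 0,"z": 0,"yaw": 116},{"x": 0,"y": 0,"z": 0,"yaw": 116}]}}

```text
clock: 51.22
eef_pos: [0.4257, 0.0325, 0.0607]
tool_rot: [0.791, 0.612, 0.002, -0.001]
ft_force: [0.9, 5.0, 2.3]
grip_width: 0.0152
grasp_force: 58.5
```

Call:
{"name": "move_arm", "arguments": {"motion": [{"x": 0,"y": 0,"z": 0,"yaw": 0},{"x": 0,"y": 0,"z": 0,"yaw": 0},{"x": 0,"y": 0,"z": 0,"yaw": 0},{"x": 0,"y": 0,"z": 0,"yaw": 0},{"x": 0,"y": 0,"z": 0,"yaw": 0},{"x": 0,"y": 0,"z": -3,"yaw": 0},{"x": 0,"y": 0,"z": -8,"yaw": 0},{"x": 0,"y": 0,"z": -14,"yaw": 0},{"x": 0,"y": 0,"z": -14,"yaw": 0}], "gripper": 1}}

```text
clock: 52.35
eef_pos: [0.428, 0.0313, 0.2052]
tool_rot: [0.791, 0.612, 0.004, 0.003]
ft_force: [0.8, -0.1, -0.7]
grip_width: 0.0853
grasp_force: 0.0
```

```bash
python3 d.py .30 -.20 .20 75
```

```text
cm [-25.6  -6.6   0.4] yaw 0.4 | q6 108.8 q1 4.2 head 75.4
```

Call:
{"name": "move_arm", "arguments": {"motion": [{"x": -5,"y": -1.3,"z": 0,"yaw": 0},{"x": -10,"y": -2.6,"z": 0,"yaw": 0},{"x": -15,"y": -3.9,"z": 0,"yaw": 0},{"x": -20,"y": -5.2,"z": 0,"yaw": 0},{"x": -25,"y": -6.5,"z": 0,"yaw": 0},{"x": -25,"y": -6.5,"z": 0,"yaw": 0},{"x": -25,"y": -6.5,"z": 0,"yaw": 0},{"x": -25,"y": -6.5,"z": 0,"yaw": 0}]}}

```text
clock: 53.35
eef_pos: [0.2991, -0.1934, 0.2]
tool_rot: [0.79, 0.613, 0.0, -0.0]
ft_force: [0.6, 0.5, -0.3]
grip_width: 0.0856
grasp_force: 0.0
```

```bash
python3 - <<'E'
from h import *
from m import lids
t=bot.camera("top"); print("top .11",lids("top",t,"orange",.11));print("blue",lids("top",t,"blue",.065))
s=bot.camera("side")
b=cv2.resize(s[265:365,350:450],None,fx=4.21,fy=4.21,interpolation=2); a=cv2.resize(t[285:385,265:355],None,fx=4.21,fy=4.21,interpolation=2)
cv2.imwrite("pics/dial9.png",np.hstack([a,b]))
# white pointer angle vs predicted: project ideal geometry
for z,n in((.045,"top"),):
    hsv=cv2.cvtColor(t,cv2.COLOR_BGR2HSV); g=cv2.inRange(hsv[285:385,265:355],(55,80,30),(90,255,255)); r=cv2.inRange(hsv[285:385,265:355],(0,150,80),(8,255,255))|cv2.inRange(hsv[285:385,265:355],(172,150,80),(180,255,255))
    for m in(g,r):
        y,x=np.nonzero(m); print(len(x),ray("top",[[x.mean()+265,y.mean()+285]],.045)[0,:2])
E
```

```text
top .11 [[569.4, -70.8, 59.5, 70.6, 87.5], [573.4, 37.1, 58.2, 70.7, 87.5], [659.5, -74.5, 58.7, 69.7, 87.6], [667.6, 33.1, 58.2, 69.8, 87.7]]
blue [[484.4, -318.9, 69.0, 58.5, 5.3], [583.4, -309.1, 69.5, 58.6, 5.6]]
14 [0.43498641 0.07304743]
11 [0.3813137  0.02117968]
```

View pics/dial9.png

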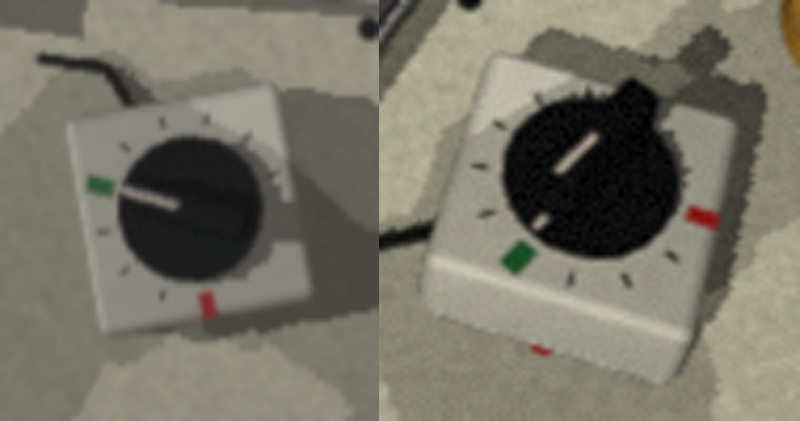

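The pointer lines up with the green mark in both views, and all the tubs are still flat and in place. Handing the job in.

```bash
python3 -c "
from workcell import bot
print(bot.job_done())"
```

```text
the job is handed in; nothing more can be done
None
```

The changeover is done and handed in, though the hand-in returned no verdict: I set the dial to zero, stood both blue-lidded tubs in the tray, seated all four orange-lidded tubs flat in their own bays, turned the dial to green (aligned in both camera views), and left the mug, tape and bottle alone.

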